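# Get the gas hob ready after cleaning and light it under the kettle

## Task

The hob has been cleaned: its two knobs are off and jars of relish stand cooling on its front grate. Move every jar upright onto the striped board, push both knobs fully home on the D-shafts with the burners off, and stand the kettle upright over the middle of the front burner; only then press the front burner's knob (the right one) in, turn it anticlockwise past its safety stop to the full-flame mark a quarter turn round, and let it spring out. Leave the rear burner off and do not disturb the sugar bowl.

Things in the scene. Friction and masses are not known exactly. Their poses are not given: they have to be found in the camera images.
- hob: Gas hob: dark glass plate 290 mm wide (y) by 510 mm deep (x), top 8 mm above the worktop, fixed. Origin: centre of its underside; x points away from the cook, y to the cook's left. Black iron grates of parallel bars, each 165 mm (x) by 250 mm (y), tops 42 mm above the worktop: front one centred at x -10 mm, rear one at x 165 mm. Two upright D-shafts at x -200 mm: y -60 mm front burner's, y +60 mm rear's.
- front_burner (a point): Centre of the top of the front grate, 42 mm above the worktop, straight above the front burner. Axes as the hob.
- front_shaft_tip (a point): Top centre of the front burner's bare steel valve shaft (the right one): 18 mm thick with one flat 3.5 mm from its axis; tip 26 mm above the glass, 34 mm above the worktop when not pressed, its last 2 mm chamfered. Axes turn with the shaft: x points out of the flat (12 o'clock, hob's x, when off), z up.
- rear_shaft_tip (a point): The same for the rear burner's valve shaft (the left one). Marks on the glass round each shaft: white tick for off at 12 o'clock (hob's +x), large orange flame for full flame at 9 o'clock (+y), small orange dot for low at 6 o'clock (-x).
- front_valve (a joint): Turn of the front shaft in rad, anticlockwise from above: 0 off, 1.57 full flame, 3.1 low; range 0 to 3.3; friction 0.03 N m. Safety stop: from off it goes less than 0.1 rad unless pressed in more than 5.5 mm; keep it pressed until about 0.95 rad; beyond that it may spring out, turns freely and stays where it is left.
- front_press (a joint): How far the front burner's shaft is pressed in, in m: 0 out to 0.008 fully in. Spring: about 5 N to start, 11 N fully in; it springs out when let go.
- rear_valve (a joint): The same as front_valve, for the rear burner's shaft.
- rear_press (a joint): The same as front_press, for the rear burner's shaft.
- round_board: Round dark walnut board, 240 mm across, 14 mm thick, fixed on the worktop; the knobs start on it. Origin at the centre of its underside.
- jar_board: Striped wooden board, 220 mm (its x) by 180 mm (its y), 16 mm thick, fixed on the worktop. Origin at the centre of its underside.
- kettle_mid (a point): Cream enamel kettle, 132 mm across, flat base 120 mm, 162 mm high, 0.5 to 0.8 kg, standing on the worktop; this point is on its axis half-way up, 80 mm above its base. x points to the spout, which reaches 100 mm from the axis.
- kettle_handle (a point): Centre of the kettle's dark wooden handle, straight above kettle_mid, 153 mm above the base: a level bar 110 mm long along the kettle's x, 16 mm wide (y), 18 mm high, with 34 mm of free space under it.
- sugar_bowl: Cream sugar bowl with lid, 105 mm across (134 mm over its two handles), 108 mm high, loose, beside the hob; leave alone. Origin at the centre of its underside.
- knob_a_mid (a point): Hob knob, loose, right way up: black skirt 60 mm across, 20 mm high, with a steel bar grip on it 56 mm long (x), 16 mm wide (y), 26 mm high; 46 mm high in all, 150 g. This point: on its axis, mid-height of the bar, 33 mm above the underside. x points to the end of the bar with the red pointer line. Underside: a D-bore 16 mm deep, 0.5 mm wider all round than the shaft, its flat on the +x side.
- knob_b_mid (a point): The other knob, just alike; each fits either shaft. It drops on only with its pointer (x) along the shaft's x to about 0.1 rad. Fully home the bore's roof rests on the shaft's tip: this point is then 17 mm above the tip and the skirt 10 mm above the glass; before it drops it stands up to 16 mm higher. Its weight alone keeps it on; it has up to 0.12 rad of play each way.
- jar1_mid (a point): Sealed glass jar of yellow, green or orange relish with a silver lid, 60 mm across, 100 mm high, about 350 g, loose; this point is on its axis half-way up, 50 mm above its base. Two or three of the jars are there, standing on the front grate; an absent one reads None.
- jar2_mid (a point): Sealed glass jar of yellow, green or orange relish with a silver lid, 60 mm across, 100 mm high, about 350 g, loose; this point is on its axis half-way up, 50 mm above its base. Two or three of the jars are there, standing on the front grate; an absent one reads None.
- jar3_mid (a point): Sealed glass jar of yellow, green or orange relish with a silver lid, 60 mm across, 100 mm high, about 350 g, loose; this point is on its axis half-way up, 50 mm above its base. Two or three of the jars are there, standing on the front grate; an absent one reads None.
Mind the look-alikes: they are no part of the job. What is shaped like the part that bears knob_a_mid but turquoise or yellow is not meant.

How it is judged (in metres and radians):
On the way, in this order (a step that is already met when the one before it is completed fails the run):
1. every jar stands on the striped board, both knobs are home on the shafts and let out, both burners off, and the kettle stands over the front burner (x of jar1_mid in the frame of jar_board between -0.11 and 0.11 m and y of jar1_mid in the frame of jar_board between -0.09 and 0.09 m and z of jar1_mid in the frame of jar_board between 0.06 and 0.072 m and angle between each of jar1_mid, jar2_mid, jar3_mid's own z axis and vertical below 0.12 rad and x of jar2_mid in the frame of jar_board between -0.11 and 0.11 m and y of jar2_mid in the frame of jar_board between -0.09 and 0.09 m and z of jar2_mid in the frame of jar_board between 0.06 and 0.072 m and x of jar3_mid in the frame of jar_board between -0.11 and 0.11 m and y of jar3_mid in the frame of jar_board between -0.09 and 0.09 m and z of jar3_mid in the frame of jar_board between 0.06 and 0.072 m and (((horizontal distance between knob_a_mid and front_shaft_tip below 0.005 m and z of knob_a_mid in the frame of front_shaft_tip between 0.01 and 0.0205 m and angle between knob_a_mid's own z axis and vertical below 0.12 rad) and (horizontal distance between knob_b_mid and rear_shaft_tip below 0.005 m and z of knob_b_mid in the frame of rear_shaft_tip between 0.01 and 0.0205 m and angle between knob_b_mid's own z axis and vertical below 0.12 rad)) or ((horizontal distance between knob_b_mid and front_shaft_tip below 0.005 m and z of knob_b_mid in the frame of front_shaft_tip between 0.01 and 0.0205 m and angle between knob_b_mid's own z axis and vertical below 0.12 rad) and (horizontal distance between knob_a_mid and rear_shaft_tip below 0.005 m and z of knob_a_mid in the frame of rear_shaft_tip between 0.01 and 0.0205 m and angle between knob_a_mid's own z axis and vertical below 0.12 rad))) and horizontal distance between kettle_mid and front_burner below 0.03 m and z of kettle_mid in the frame of front_burner between 0.072 and 0.088 m and angle between kettle_mid's own z axis and vertical below 0.1 rad and value of joint each of front_press, rear_press below 0.0015 m and value of joint each of front_valve, rear_valve below 0.2 rad), for 0.2 s.
2. the front burner's shaft is pressed in at off (value of joint front_press above 0.0045 m and value of joint front_valve below 0.35 rad), for 0.1 s.
At the end, for the whole second after the job is handed in: Every jar upright on the striped board, both knobs fully home (to 3.5 mm) on the shafts, kettle upright on the front grate within 30 mm of the burner centre, front valve at full flame within 0.3 rad, rear valve off, both shafts sprung out, all at rest (x of jar1_mid in the frame of jar_board between -0.11 and 0.11 m and y of jar1_mid in the frame of jar_board between -0.09 and 0.09 m and z of jar1_mid in the frame of jar_board between 0.06 and 0.072 m and angle between each of jar1_mid, jar2_mid, jar3_mid's own z axis and vertical below 0.12 rad and x of jar2_mid in the frame of jar_board between -0.11 and 0.11 m and y of jar2_mid in the frame of jar_board between -0.09 and 0.09 m and z of jar2_mid in the frame of jar_board between 0.06 and 0.072 m and x of jar3_mid in the frame of jar_board between -0.11 and 0.11 m and y of jar3_mid in the frame of jar_board between -0.09 and 0.09 m and z of jar3_mid in the frame of jar_board between 0.06 and 0.072 m and (((horizontal distance between knob_a_mid and front_shaft_tip below 0.005 m and z of knob_a_mid in the frame of front_shaft_tip between 0.01 and 0.0205 m and angle between knob_a_mid's own z axis and vertical below 0.12 rad) and (horizontal distance between knob_b_mid and rear_shaft_tip below 0.005 m and z of knob_b_mid in the frame of rear_shaft_tip between 0.01 and 0.0205 m and angle between knob_b_mid's own z axis and vertical below 0.12 rad)) or ((horizontal distance between knob_b_mid and front_shaft_tip below 0.005 m and z of knob_b_mid in the frame of front_shaft_tip between 0.01 and 0.0205 m and angle between knob_b_mid's own z axis and vertical below 0.12 rad) and (horizontal distance between knob_a_mid and rear_shaft_tip below 0.005 m and z of knob_a_mid in the frame of rear_shaft_tip between 0.01 and 0.0205 m and angle between knob_a_mid's own z axis and vertical below 0.12 rad))) and horizontal distance between kettle_mid and front_burner below 0.03 m and z of kettle_mid in the frame of front_burner between 0.072 and 0.088 m and angle between kettle_mid's own z axis and vertical below 0.1 rad and value of joint each of front_press, rear_press below 0.0015 m and value of joint front_valve between 1.27 and 1.87 rad and value of joint rear_valve below 0.2 rad and linear speed of each of kettle, knob_a, knob_b, jar1, jar2, jar3 below 0.02 m/s); the robot touches nothing.
It fails at once if the rear burner is opened (value of joint rear_valve above 0.4 rad).
It fails at once if the sugar bowl is knocked aside or over (distance of sugar_bowl from where it was at the start of the episode above 0.03 m or angle between sugar_bowl's own z axis and vertical above 0.3 rad).
Of jar1, jar2, jar3 only 2 to 3 are there at a start; the rules pass over those that are not, and their reading is None.
At some moment in a run one of knob_a, knob_b, kettle may be knocked a few centimetres aside while the robot is not near it.
It also fails if it takes over 210 s, if anything falls off the work surface, if the arm or the gripper's body presses on something with over 40 N, if the wrist force passes 120 N, or if a joint passes its speed limit or range.

## Robot

A 6-joint arm with a two-finger parallel gripper is mounted at the origin on the work surface. World frame = base frame: x ahead of the robot, y to its left, z up, the work surface at z = 0. Lengths are in mm, angles in rad, forces in N, time in s.
With the tool pointing down it reaches from about 400 to 925 mm from the base axis. Payload 12.5 kg.
Tool frame: the origin (TCP) lies at the very end of the fingers, on their centre line; the grasp point (between the pads) lies 19 mm behind it; z points along the fingers, y is the line along which they close (so a half turn about z gives the same grasp; the last joint's range is limited). The gripper opens to 95 mm and grips with 3 to 60 N. Pads are 20 mm wide; open, the fingers measure 119 mm over their backs; the gripper's body (75 mm by 180 mm) begins 59 mm behind the grasp point.
Start: joints at [1.031, 0.491, 1.559, -0, 1.092, -0.106], TCP at [262.687, 567.135, 214.661] pointing down, gripper open.
Joint ranges: [-3.1, 3.1], [-0.84, 2.19], [0.05, 2.79], [-1.13, 4.28], [0.06, 2.93], [-2.69, 2.69]. Speed limits (rad/s): [2.22, 2.22, 2.79, 3.14, 3.14, 3.14].

## Interface

Orientations are given as [roll, pitch, yaw] about the fixed x, y, z axes, in that order (R = Rz(yaw) Ry(pitch) Rx(roll)).
In Python, from cell import state, imaging, env, spot_in, mark_of gives the robot as it stands. The module is installed in compiled form; this text tells all that it offers.
- The arm moves only by the tool step_arm, never from a script. Its argument "increments" is a list of rows, each an object with "slide": the shift along the tool's x, y, z in m, a list of three; "roll": the turn about the tool's z in rad. A call has 1 to 5 rows; each row is the pose to reach, as a shift and turn from the pose commanded when the call began, along the tool's axes at that moment; what a row does not reach only later rows make up. A row lasts 1/8 s, in which the tool goes at most 62.5 mm and 10.7 degrees, less where a joint would pass 70% of its speed; a pose out of reach is approached as far as the arm can. A call with a gripper value outside its range is refused whole. "fingers" is the opening, from 0 (shut) to 1 (fully open), set as the call begins (left out, the last holds). The fingers move at their own pace and stop on an object; the grip force is fixed at half the most. Time passes only in rows, so rows that repeat a pose let the fingers close. It gives the time, the measured TCP pose, the force, the opening and the grip force at its end, in the units of the state.
- state(): the state, without advancing time (a new reading comes with each control period).
- imaging.read_camera(name): name is "scene" or "top" or "wrist"; returns a dict with "color" (420x560x3 uint8, red, green, blue), "z_map" (420x560 float32, mm along the optical axis (not along the pixel's ray), 0 where there is no reading), "intrinsics" (3x3 intrinsics, pixels), "camera_from_world" (4x4, takes a point from world to camera coordinates). Camera axes: x right, y up, looking along -z (the intrinsics and any distortion apply to the point x, -y, -z); pixel columns grow to the right and rows downward; lengths in mm; the calibration is good to about 2 mm. A picture is of the moment at which its call begins.
- env.job_done(): hands the job in; it is judged then, once.
Trained networks look in the newest picture that a camera, given by its name, has taken for a name from the list of things; names that differ only in an ending like _2 or _b are one class to them, and where a whole thing is asked for, a point or a joint stands for the part that bears it (a point fixed in the world has none). Each returns a list of dicts, best first, with "confidence" (0 to 1); they miss things now and then, are a little off and sometimes report something else, mostly with a low value. They report only what shows in the picture. A call takes as long as a camera call. They do not tell look-alikes from the thing itself.
- spot_in(camera, target): "bbox" ([left, top, right, bottom] in pixels, round what is visible of it).
- mark_of(camera, target): "uv" ([column, row] in pixels: a listed point, or the origin of a listed thing).
The state is a dict: "t": time; "joints": joint angles; "qvel": joint speeds; "tau": joint torques, N m; "eef_pos": TCP position; "tcp_rot": TCP orientation; "ft_force": force on the tool from outside, world axes, zero at the start; "moment": the same for the moment, N m; "opening": opening from 0.0 (shut) to 1.0 (fully open); "grip_force": force on a finger pad.
Only numpy, scipy, OpenCV 4.12 (cv2) and the standard library are available. Lean on these libraries where they do the work, as an engineer would, in place of code of your own. Each camera call takes 0.05 s, during which the arm holds its last target. There are 200 camera calls.

## Working session

There is one attempt and no reset: what is moved stays moved. The work goes in short steps, Python scripts to look and compute and a tool call to move; the robot and the scene stay as the last step left them, time stands still between calls to the robot, and variables do not carry over. Pictures are saved under pics/ and viewed, at most 14 in all, crops included, and the job is handed in when it is done.

Besides the shell and the picture viewer there is one more tool, called after "Call:" as name(argument=value, ...), one argument or row to a line, values as JSON. step_arm: Moves the arm, as the interface text tells. Its arguments: {"type":"object","properties":{"increments":{"type":"array"},"fingers":{"type":"number"}},"required":["increments"]}

```bash
mkdir -p pics
cat > h.py <<'E'
import numpy as np, cv2
from cell import state, imaging, env, spot_in, mark_of
from scipy.spatial.transform import Rotation as R
def cam(n): return imaging.read_camera(n)
def save(c,f,s=None): cv2.imwrite('pics/'+f,c['color'][:,:,::-1])
def ray(c,u,v,z):  # intersect pixel ray with world plane z
    K=c['intrinsics'];M=np.linalg.inv(c['camera_from_world'])
    d=np.linalg.inv(K)@[u,v,1];d=M[:3,:3]@[d[0],-d[1],-d[2]];o=M[:3,3]
    return o+d*(z-o[2])/d[2]
def cloud(c):
    K=c['intrinsics'];M=np.linalg.inv(c['camera_from_world']);Z=c['z_map'].astype(float)
    v,u=np.mgrid[:Z.shape[0],:Z.shape[1]]
    P=np.stack([(u-K[0,2])/K[0,0]*Z,-(v-K[1,2])/K[1,1]*Z,-Z],-1)
    W=P@M[:3,:3].T+M[:3,3];W[Z==0]=np.nan
    return W
def px(c,p):
    q=c['camera_from_world']@np.append(p,1);w=c['intrinsics']@[q[0],-q[1],-q[2]];return w[:2]/w[2]
def show(s=None):
    s=s or state();print(round(s['t'],2),np.round(s['eef_pos'],1),np.round(s['tcp_rot'],3),np.round(s['ft_force'],1),round(s['opening'],3),round(s['grip_force'],1),np.round(s['joints'],2))
def to(x,y,z,tilt=None):  # shift in tool axes to world point
    s=state();Rm=R.from_euler('xyz',s['tcp_rot']).as_matrix()
    return np.round(Rm.T@(np.array([x,y,z])-s['eef_pos'])/1000,4)
E
python3 - <<'E'
from h import *
show()
H={'hob':0,'front_burner':42,'front_shaft_tip':34,'rear_shaft_tip':34,'round_board':0,'jar_board':0,'kettle_mid':80,'kettle_handle':153,'sugar_bowl':0,'knob_a_mid':47,'jar1_mid':92}
for n in ('top','scene'):
    c=cam(n);save(c,n+'1.png')
    M=np.linalg.inv(c['camera_from_world']);print(n,np.round(M[:3,3]),np.round(-M[:3,2],2))
    for k,z in H.items():
        for d in mark_of(n,k)[:4]: print(k,np.round(d['uv'],1),round(d['confidence'],2),np.round(ray(c,*d['uv'],z)[:2],1))
E
```

```text
0.0 [262.5 566.9 214.1] [-3.14  -0.     2.708] [-0.2 -0.6  0.2] 1.0 0.0 [ 1.03  0.49  1.56  0.    1.09 -0.11]
top [ 347.   59. 1660.] [ 0.06  0.   -1.  ]
hob [292.8 144.8] 0.82 [640.2  19.8]
front_burner [202.1 142.1] 0.73 [645.7 309.3]
front_burner [287.9 139. ] 0.63 [651.6  36.1]
front_shaft_tip [302.3 203.1] 0.42 [447.   -6.6]
rear_shaft_tip [267.5 196.5] 0.35 [469.6 103.6]
round_board [195.5 217.5] 0.92 [407.5 338.5]
round_board [392.1 149.5] 0.73 [ 620.  -303.8]
kettle_mid [202.9 145.3] 0.8 [628.6 301. ]
kettle_mid [285.1 132.4] 0.21 [665.3  45. ]
kettle_handle [201.7 142.5] 0.78 [624.  293.4]
sugar_bowl [390.1 146.4] 0.63 [ 630.3 -297.5]
sugar_bowl [214.  216.7] 0.24 [409.2 278.5]
knob_a_mid [212.5 219.3] 0.74 [399.3 277.1]
knob_a_mid [262.3 244.4] 0.65 [318.4 121.5]
knob_a_mid [209.3 281.5] 0.61 [205.3 288.4]
knob_a_mid [130.  230.2] 0.55 [368.8 536.5]
jar1_mid [288.3 132.7] 0.76 [661.8  35.3]
scene [1054.  489.  946.] [-0.55 -0.38 -0.75]
hob [221.8 276.8] 0.58 [653.1  31.2]
front_burner [224. 264.] 0.56 [638.   30.8]
front_shaft_tip [256.  216.1] 0.59 [454.1  -5.9]
rear_shaft_tip [290.5 233.9] 0.37 [449.3 111.6]
round_board [367.9 269.8] 0.9 [405.2 336.7]
jar_board [181.2 174.4] 0.81 [ 433.4 -331.7]
kettle_mid [310.9 308.5] 0.86 [631.8 291.5]
kettle_handle [316.1 292.4] 0.94 [628.4 296.6]
sugar_bowl [141.2 216.6] 0.79 [ 634.4 -299.8]
knob_a_mid [387.5 203.6] 0.86 [196.9 284.5]
knob_a_mid [354.3 248.1] 0.76 [397.2 282.7]
knob_a_mid [450.8 291.9] 0.75 [374.8 541.1]
knob_a_mid [287.8 234.1] 0.68 [462.9 111.4]
jar1_mid [218.3 264.6] 0.62 [670.6  46. ]
```

```bash
python3 -c "
import cv2,numpy as np
a=cv2.imread('pics/top1.png');b=cv2.imread('pics/scene1.png');print(a.shape)"
```

```text
(420, 560, 3)
```

View pics/top1.png

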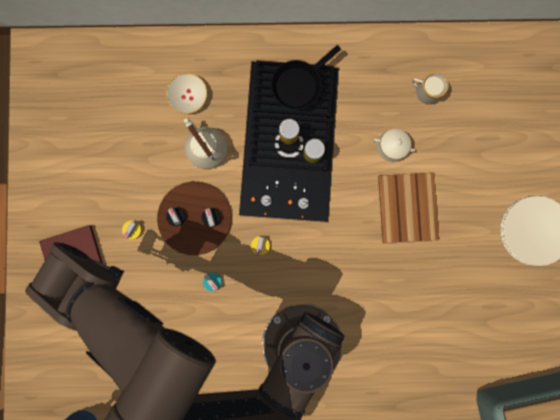

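View pics/scene1.png

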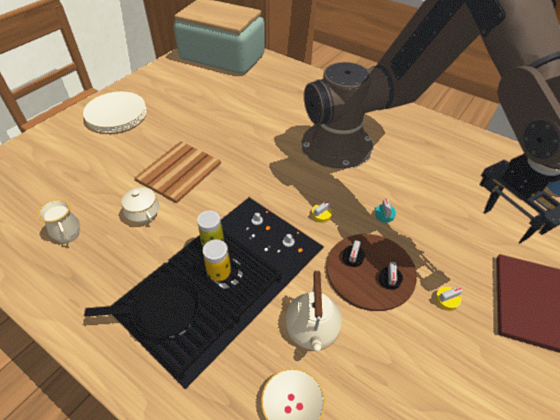

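The top picture shows two jars (lids at 289,128 and 314,150), the knobs on the round board (176,216 and 210,217), the kettle (207,148) with its handle running to the upper left, the striped board at (408,207), and the shafts (266,200 and 303,203). Turquoise and yellow fakes lie elsewhere.

Run:
```python
from h import *
for n in ('top','scene'):
    c=cam(n);W=cloud(c);X,Y,Z=W[...,0],W[...,1],W[...,2]
    print(n)
    def blobs(m,name,mn=8):
        k,l,st,ce=cv2.connectedComponentsWithStats(m.astype(np.uint8))
        for i in range(1,k):
            if st[i,4]>=mn:
                p=W[l==i];mnp=np.nanmedian(p,0);cc=(p[:,:2].min(0)+p[:,:2].max(0))/2
                q=p[:,:2]-p[:,:2].mean(0);w,v=np.linalg.eigh(q.T@q/len(q));a=np.arctan2(v[1,1],v[0,1])
                print(name,st[i,4],np.round(ce[i]),'med',np.round(mnp,1),'mid',np.round(cc,1),'sd',np.round(np.sqrt(w),1),'ang',round(a,3))
    hobm=(X>350)&(X<950)&(Y>-150)&(Y<180)
    blobs(hobm&(Z>134)&(Z<150),'jar')
    blobs((X>380)&(X<520)&(Y>-100)&(Y<180)&(Z>22)&(Z<45),'shaft',3)
    blobs((X>280)&(X<530)&(Y>210)&(Y<470)&(Z>50)&(Z<75),'knob',4)
    blobs((X>520)&(X<760)&(Y>200)&(Y<420)&(Z>150)&(Z<175),'handle')
    blobs((X>520)&(X<760)&(Y>-400)&(Y<-200)&(Z>30)&(Z<125),'bowl')
    blobs((X>300)&(X<600)&(Y>-450)&(Y<-200)&(Z>10)&(Z<25),'jboard',100)
    # boxes
    m=((X>300)&(X<600)&(Y>-450)&(Y<-200)&(Z>10)&(Z<25)).astype(np.uint8)
    p=W[m>0][:,:2].astype(np.float32);print('jb rect',cv2.minAreaRect(p))
    col=c['color'].astype(int).max(-1)
    m=(Z>3)&(Z<14)&(col<60)&hobm
    if m.sum()>10: print('glass rect',cv2.minAreaRect(W[m][:,:2].astype(np.float32)),m.sum())
```

```text
top
jar 286 [289. 129.] med [662.7  33.8 141.7] mid [663.7  33.8] sd [14.4 14.6] ang -2.804
jar 285 [314. 149.] med [602.1 -40.4 141.1] mid [602.1 -41.3] sd [14.3 14.7] ang 1.661
shaft 20 [266. 201.] med [457.  108.6  32.3] mid [457.1 110.1] sd [3.4 4.7] ang 1.346
shaft 21 [303. 203.] med [447.3  -9.1  32.6] mid [445.9 -10.7] sd [3.4 5. ] ang 1.633
knob 94 [174. 216.] med [410.7 395.8  58.2] mid [409.7 395.9] sd [ 4.5 16.2] ang -2.676
knob 93 [209. 217.] med [405.9 284.2  58.8] mid [404.8 287. ] sd [ 4.7 15.9] ang -2.89
handle 205 [200. 141.] med [627.2 297.3 160.6] mid [628.8 298. ] sd [ 4.6 32.4] ang -2.543
bowl 900 [394. 145.] med [ 619.7 -291.2   79.4] mid [ 625.  -299.1] sd [24.8 26.9] ang 1.309
jboard 3437 [408. 208.] med [ 428.2 -347.8   15.4] mid [ 430.  -348.2] sd [52.  63.1] ang -3.095
jb rect ((448.454833984375, -332.6961364746094), (263.09991455078125, 212.80538940429688), 3.7674355506896973)
glass rect ((653.6342163085938, 30.694122314453125), (286.2707214355469, 502.083984375), 84.96430206298828) 5767
scene
jar 361 [208. 220.] med [605.7 -37.2 143.2] mid [604.2 -40.7] s
[... 267 characters left out ...]
 5.6] ang 1.585
knob 115 [354. 249.] med [410.8 287.9  60.8] mid [407.9 286.6] sd [ 4.5 17. ] ang -2.865
knob 140 [392. 272.] med [416.1 398.6  60.4] mid [412.7 398. ] sd [ 4.7 16.5] ang -2.67
handle 373 [317. 294.] med [635.9 303.2 162.4] mid [629.9 299.6] sd [ 4.7 32.9] ang -2.548
bowl 1035 [139. 204.] med [ 639.1 -276.5   77.3] mid [ 629.  -288.9] sd [22.  25.6] ang 2.592
jboard 2663 [177. 170.] med [ 439.4 -340.9   17.3] mid [ 429.3 -345.9] sd [53.  64.1] ang -3.101
jb rect ((429.02911376953125, -347.2216491699219), (223.94081115722656, 185.953369140625), 2.291463851928711)
glass rect ((654.2470092773438, 35.29486083984375), (285.5788269042969, 506.69500732421875), 85.0135269165039) 8047
```

Call:
step_arm(
  increments=[
    {"slide":[-0.04,-0.025,-0.06],"roll":-0.08},
    {"slide":[-0.09,-0.055,-0.086],"roll":-0.18},
    {"slide":[-0.14,-0.085,-0.086],"roll":-0.28},
    {"slide":[-0.19,-0.12,-0.086],"roll":-0.38},
    {"slide":[-0.227,-0.144,-0.086],"roll":-0.434},
  ],
  fingers=1,
)

```text
t: 1.92
eef_pos: [409.0, 339.1, 301.0]
tcp_rot: [3.141, 0.001, -3.139]
ft_force: [0.3, 0.8, 0.7]
opening: 0.999
grip_force: 0.0
```

Call:
step_arm(
  increments=[
    {"slide":[0,0,0],"roll":0},
    {"slide":[0,0,0],"roll":0},
    {"slide":[0,0,0],"roll":0},
  ],
)

```text
t: 2.3
eef_pos: [407.5, 342.0, 300.6]
tcp_rot: [3.141, -0.0, -3.14]
ft_force: [-0.4, -0.3, 0.2]
opening: 1.001
grip_force: 0.0
```

```bash
cat > kn.py <<'E'
from h import *
import sys
def knobs(f=None,reg=None):
    s=state();show(s);c=cam('wrist')
    if f: save(c,f)
    W=cloud(c);X,Y,Z=W[...,0],W[...,1],W[...,2]
    m=(Z>54)&(Z<68)
    if reg: m&=(X>reg[0])&(X<reg[1])&(Y>reg[2])&(Y<reg[3])
    k,l,st,ce=cv2.connectedComponentsWithStats(m.astype(np.uint8))
    C=c['color'].astype(int)
    for i in range(1,k):
        if st[i,4]<60: continue
        p=W[l==i];r=cv2.minAreaRect(p[:,:2].astype(np.float32))
        q=p[:,:2]-p[:,:2].mean(0);w,v=np.linalg.eigh(q.T@q);a=np.arctan2(v[1,1],v[0,1])
        red=(l==i)&(C[...,0]>1.6*C[...,1]+10);d=''
        if red.sum():
            rc=W[red][:,:2].mean(0)-r[0];d=np.round(np.arctan2(rc[1],rc[0]),3)
        print(st[i,4],np.round(ce[i]),np.round(np.nanmedian(p,0),1),'rect',np.round(r[0],1),np.round(r[1],1),round(r[2],1),'ang',round(a,3),round(a+np.pi if a<0 else a-np.pi,3),'red',red.sum(),d)
    return c,W
if __name__=='__main__': knobs(sys.argv[1])
E
python3 kn.py w1.png
```

```text
2.3 [407.5 342.  300.6] [ 3.141 -0.    -3.14 ] [-0.4 -0.3  0.2] 1.001 0.0 [ 0.57  0.28  1.66  0.    1.2  -1.  ]
476 [237. 184.] [404.  285.5  59.9] rect [405.3 285.2] [56.5 16.4] 16.2 ang -2.863 0.278 red 45 0.248
460 [318. 187.] [408.1 396.2  60. ] rect [409.4 396.9] [56.1 15.9] 27.6 ang -2.675 0.467 red 46 0.443
93 [215. 321.] [613.7 244.   62. ] rect [619.2 244.1] [11.7 50.6] 74.8 ang 2.88 -0.261 red 0 
155 [285. 323.] [616.2 352.4  61.5] rect [623.6 351.8] [59.4 14.5] 11.6 ang -2.977 0.165 red 0
```

View pics/w1.png

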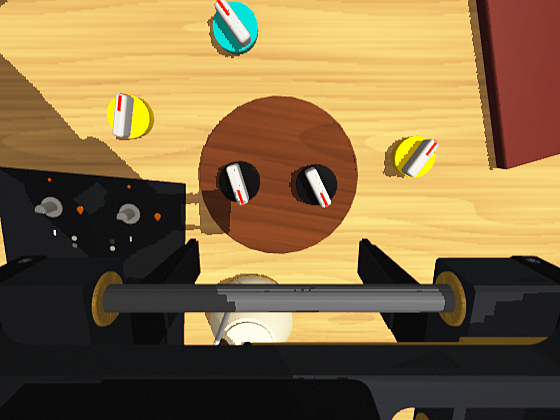

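The wrist picture shows both black knobs with red pointers toward +x, and both D-shafts at (47,208) and (130,214). I'll measure the shafts here and go down on the nearer knob.

Run:
```python
from h import *
c=cam('wrist');W=cloud(c);X,Y,Z=W[...,0],W[...,1],W[...,2]
m=(X>380)&(X<520)&(Y>-100)&(Y<180)&(Z>27)&(Z<42)
k,l,st,ce=cv2.connectedComponentsWithStats(m.astype(np.uint8))
for i in range(1,k):
    if st[i,4]>5:
        p=W[l==i];t=p[p[:,2]>np.percentile(p[:,2],90)-2.5]
        print(st[i],np.median(t,0).round(1),((t.min(0)+t.max(0))/2).round(1),np.ptp(t,axis=0).round(1),t[:,2].max())
m=(c['color'].max(-1)<60)&(Z>3)&(Z<14)&(X>380)&(X<640)&(Y>-150)&(Y<200);print(cv2.minAreaRect(W[m][:,:2].astype(np.float32)))
```

```text
[ 35 204  15   9 112] [445.9  -8.5  34.2] [445.4  -9.3  34.8] [11.1 16.6  4.2] 36.88555067923295
[117 211  14   9 101] [456.5 110.2  34.1] [456.1 109.9  34. ] [11.1 16.8  2.9] 35.45237778652978
((512.4002685546875, 44.25366973876953), (289.9007568359375, 229.29653930664062), 84.71128845214844)
```

Call:
step_arm(
  increments=[
    {"slide":[0.002,-0.03,0.03],"roll":-0.15},
    {"slide":[0.002,-0.057,0.08],"roll":-0.278},
    {"slide":[0.002,-0.057,0.13],"roll":-0.278},
    {"slide":[0.002,-0.057,0.18],"roll":-0.278},
    {"slide":[0.002,-0.057,0.22],"roll":-0.278},
  ],
  fingers=0.6,
)

```text
t: 3.02
eef_pos: [405.6, 284.5, 78.9]
tcp_rot: [-3.142, -0.001, -2.863]
ft_force: [0.7, -0.4, -0.6]
opening: 0.607
grip_force: 0.0
```

Call:
step_arm(
  increments=[
    {"slide":[0,0,0.0],"roll":0},
    {"slide":[0,0,0.0],"roll":0},
    {"slide":[0,0,0.02],"roll":0},
  ],
)

```text
t: 3.4
eef_pos: [407.6, 285.1, 63.2]
tcp_rot: [3.14, 0.006, -2.863]
ft_force: [-0.3, 0.1, -0.8]
opening: 0.601
grip_force: 0.0
```

```bash
python3 kn.py w2.png
```

```text
3.4 [407.6 285.1  63.2] [ 3.14   0.006 -2.863] [-0.3  0.1 -0.8] 0.601 0.0 [ 0.48  0.54  2.02  0.    0.58 -1.37]
2025 [279. 244.] [400.9 283.7  60. ] rect [403.  284.3] [51.3 16. ] 15.6 ang -2.862 0.28 red 144 0.267
68 [328. 251.] [392.9 312.1  65.6] rect [398.1 312.7] [22.4  4. ] 4.9 ang -2.967 0.174 red 7 -3.06
```

View pics/w2.png

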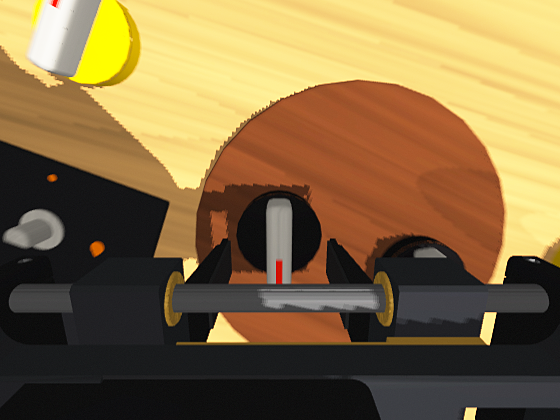

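The knob sits centred between the open fingers (279,244). Down and grip.

Call:
step_arm(
  increments=[
    {"slide":[0,0,0.012],"roll":0},
    {"slide":[0,0,0.0226],"roll":0},
    {"slide":[0,0,0.0226],"roll":0},
    {"slide":[0,0,0.0226],"roll":0},
  ],
)

```text
t: 3.95
eef_pos: [406.3, 284.1, 38.3]
tcp_rot: [3.141, 0.0, -2.863]
ft_force: [-0.7, -0.9, -0.1]
opening: 0.603
grip_force: 0.0
```

Call:
step_arm(
  increments=[
    {"slide":[0,0,0],"roll":0},
    {"slide":[0,0,0],"roll":0},
    {"slide":[0,0,0],"roll":0},
    {"slide":[0,0,0],"roll":0},
    {"slide":[0,0,0],"roll":0},
  ],
  fingers=0,
)

```text
t: 4.58
eef_pos: [406.2, 284.1, 38.1]
tcp_rot: [3.141, 0.0, -2.863]
ft_force: [-0.3, 0.2, 0.6]
opening: 0.167
grip_force: 30.0
```

Call:
step_arm(
  increments=[
    {"slide":[0,0,-0.04],"roll":0},
    {"slide":[0,0,-0.07],"roll":0},
    {"slide":[0,0,-0.07],"roll":0.15},
    {"slide":[0,0,-0.07],"roll":0.3},
    {"slide":[0,0,-0.07],"roll":0.366},
  ],
)

```text
t: 5.2
eef_pos: [406.0, 284.0, 108.0]
tcp_rot: [-3.142, -0.0, 3.05]
ft_force: [0.0, -0.1, -1.5]
opening: 0.161
grip_force: 30.0
```

```bash
python3 -c "
from h import *
show(); print(to(458.9,109.5,110))"
```

```text
5.2 [406. 284. 108.] [-3.142 -0.     3.05 ] [ 0.  -0.1 -1.5] 0.161 30.0 [ 0.48  0.46  1.98  0.    0.7  -1.  ]
[-0.0686 -0.1689 -0.002 ]
```

Call:
step_arm(
  increments=[
    {"slide":[-0.02,-0.05,0],"roll":0},
    {"slide":[-0.04,-0.1,0],"roll":0},
    {"slide":[-0.06,-0.15,0],"roll":0},
    {"slide":[-0.0694,-0.169,0],"roll":0},
    {"slide":[-0.0694,-0.169,0],"roll":0},
  ],
)

```text
t: 5.82
eef_pos: [460.7, 108.5, 107.9]
tcp_rot: [3.142, -0.0, 3.051]
ft_force: [0.4, -0.8, -1.7]
opening: 0.163
grip_force: 30.0
```

Call:
step_arm(
  increments=[
    {"slide":[0,0,0],"roll":0},
    {"slide":[0,0,0],"roll":0},
  ],
)

```text
t: 6.08
eef_pos: [460.1, 110.5, 108.0]
tcp_rot: [3.141, -0.0, 3.055]
ft_force: [-0.5, 0.6, -1.4]
opening: 0.166
grip_force: 30.0
```

```bash
cat > sh.py <<'E'
from h import *
import sys
s=state();show(s);c=cam('wrist')
if len(sys.argv)>1: save(c,sys.argv[1])
W=cloud(c);X,Y,Z=W[...,0],W[...,1],W[...,2];e=s['eef_pos']
print('red/bar:')
m=(Z>e[2]+12)&(Z<e[2]+28)&(abs(X-e[0])<45)&(abs(Y-e[1])<12)
k,l,st,ce=cv2.connectedComponentsWithStats(m.astype(np.uint8))
for i in range(1,k):
    if st[i,4]<200: continue
    p=W[l==i];print(st[i],cv2.minAreaRect(p[:,:2].astype(np.float32)),np.median(p[:,2]).round(1))
print('shafts:')
m=(X>400)&(X<500)&(Y>-60)&(Y<160)&(Z>30)&(Z<38)
k,l,st,ce=cv2.connectedComponentsWithStats(m.astype(np.uint8))
for i in range(1,k):
    if st[i,4]>40:
        p=W[l==i];print(st[i],np.round((p.min(0)+p.max(0))/2,1),np.ptp(p,axis=0).round(1),np.median(p,0).round(1))
E
python3 sh.py w3.png
```

```text
6.08 [460.1 110.5 108. ] [ 3.141 -0.     3.055] [-0.5  0.6 -1.4] 0.166 30.0 [ 0.1   0.43  2.04  0.    0.67 -1.39]
red/bar:
[ 252  216   48   68 2195] ((449.49090576171875, 110.34172821044922), (24.13884925842285, 36.27741622924805), 84.99910736083984) 129.8
shafts:
[123 209  23  15 289] [445.9 -10.6  33. ] [13.3 18.5  5.9] [445.9  -8.7  34. ]
```

View pics/w3.png

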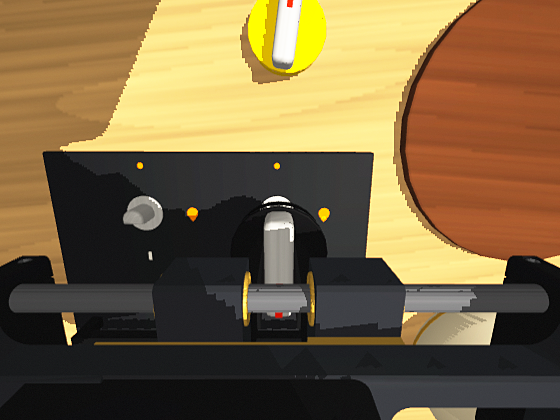

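The picture shows the held knob over the rear shaft, whose rim just shows at (277,202). I descend and watch the force.

Call:
step_arm(
  increments=[
    {"slide":[0.0005,0,0.02],"roll":0},
    {"slide":[0.0005,0,0.04],"roll":0},
    {"slide":[0.0005,0,0.047],"roll":0},
    {"slide":[0.0005,0,0.05],"roll":0},
    {"slide":[0.0005,0,0.052],"roll":0},
  ],
)

```text
t: 6.75
eef_pos: [460.2, 109.8, 56.4]
tcp_rot: [3.141, 0.001, 3.054]
ft_force: [0.0, -0.6, -0.4]
opening: 0.167
grip_force: 30.0
```

Call:
step_arm(
  increments=[
    {"slide":[0,0,0.002],"roll":0},
    {"slide":[0,0,0.004],"roll":0},
    {"slide":[0,0,0.006],"roll":0},
  ],
)

```text
t: 7.12
eef_pos: [459.8, 109.5, 50.0]
tcp_rot: [-3.142, -0.0, 3.054]
ft_force: [-1.6, -2.0, 0.1]
opening: 0.168
grip_force: 30.0
```

Already inside the bore (TCP below 58 with little force). On to home.

Call:
step_arm(
  increments=[
    {"slide":[0,0,0.003],"roll":0},
    {"slide":[0,0,0.005],"roll":0},
    {"slide":[0,0,0.008],"roll":0},
    {"slide":[0,0,0.008],"roll":0},
  ],
)

```text
t: 7.62
eef_pos: [459.9, 109.6, 41.9]
tcp_rot: [-3.142, -0.0, 3.054]
ft_force: [-2.3, -4.9, 3.4]
opening: 0.168
grip_force: 30.0
```

Call:
step_arm(
  increments=[
    {"slide":[0,0,0],"roll":0},
    {"slide":[0,0,0],"roll":0},
    {"slide":[0,0,0],"roll":0},
  ],
  fingers=0.5,
)

```text
t: 8.0
eef_pos: [460.2, 109.8, 42.1]
tcp_rot: [3.141, 0.001, 3.054]
ft_force: [-0.1, -0.3, -0.0]
opening: 0.425
grip_force: 0.0
```

Call:
step_arm(
  increments=[
    {"slide":[0,0,-0.05],"roll":0},
    {"slide":[0,0,-0.1],"roll":0},
    {"slide":[0,0.04,-0.13],"roll":-0.15},
    {"slide":[0.01,0.1,-0.13],"roll":-0.3},
    {"slide":[0.02,0.16,-0.13],"roll":-0.45},
  ],
)

```text
t: 8.62
eef_pos: [454.1, 272.5, 172.8]
tcp_rot: [3.141, 0.002, -2.775]
ft_force: [0.9, -0.5, -0.9]
opening: 0.499
grip_force: 0.0
```

```bash
python3 kn.py w4.png; python3 -c "
from h import *
print(to(409.4,396.9,80))"
```

```text
8.62 [454.1 272.5 172.8] [ 3.141e+00  2.000e-03 -2.775e+00] [ 0.9 -0.5 -0.9] 0.499 0.0 [ 0.42  0.41  1.84  0.    0.89 -1.52]
1284 [111. 152.] [457.3 112.6  63.8] rect [459.5 110.4] [15.8 56.9] 85.4 ang 3.061 -0.081 red 114 -0.093
971 [414. 211.] [408.8 394.4  59.8] rect [410.6 396.4] [57.3 16.1] 28.0 ang -2.672 0.469 red 22 0.467
913 [261. 323.] [575.6 299.9  61.2] rect [577.3 303.9] [80.4 20.9] 89.0 ang 1.549 -1.593 red 0 
[-0.0027  0.1264  0.0928]
```

Rear knob is home (top at 64 mm, pointer -0.08). On to the second knob.

Call:
step_arm(
  increments=[
    {"slide":[-0.002,0.05,0.03],"roll":-0.106},
    {"slide":[-0.003,0.1,0.06],"roll":-0.106},
    {"slide":[-0.003,0.131,0.09],"roll":-0.106},
    {"slide":[-0.003,0.131,0.105],"roll":-0.106},
    {"slide":[-0.003,0.131,0.105],"roll":-0.106},
  ],
)

```text
t: 9.3
eef_pos: [410.3, 393.7, 66.3]
tcp_rot: [-3.141, -0.002, -2.673]
ft_force: [0.5, 0.4, 1.5]
opening: 0.496
grip_force: 0.0
```

Call:
step_arm(
  increments=[
    {"slide":[0,0,0],"roll":0},
    {"slide":[0,0,0],"roll":0},
    {"slide":[0,0,0],"roll":0},
  ],
  fingers=0.6,
)

```text
t: 9.68
eef_pos: [410.9, 394.2, 67.8]
tcp_rot: [3.141, 0.001, -2.674]
ft_force: [0.1, -0.8, -0.3]
opening: 0.599
grip_force: 0.0
```

```bash
python3 kn.py w5.png; python3 -c "
from h import *
print(to(410.0,396.6,38))"
```

```text
9.68 [410.9 394.2  67.8] [ 3.141e+00  1.000e-03 -2.674e+00] [ 0.1 -0.8 -0.3] 0.599 0.0 [ 0.65  0.6   1.84  0.    0.7  -1.39]
1925 [283. 245.] [405.5 394.7  60. ] rect [407.6 395.6] [51.2 16. ] 27.5 ang -2.67 0.471 red 132 0.468
[-0.0003  0.0025  0.0296]
```

Call:
step_arm(
  increments=[
    {"slide":[0,0.0025,0.01],"roll":0},
    {"slide":[0,0.0025,0.0296],"roll":0},
    {"slide":[0,0.0025,0.0296],"roll":0},
    {"slide":[0,0.0025,0.0296],"roll":0},
  ],
)

```text
t: 10.22
eef_pos: [409.3, 396.8, 37.6]
tcp_rot: [3.142, -0.0, -2.673]
ft_force: [-0.1, 1.0, 0.5]
opening: 0.597
grip_force: 0.0
```

Call:
step_arm(
  increments=[
    {"slide":[0,0,0],"roll":0},
    {"slide":[0,0,0],"roll":0},
    {"slide":[0,0,0],"roll":0},
    {"slide":[0,0,0],"roll":0},
    {"slide":[0,0,0],"roll":0},
  ],
  fingers=0,
)

```text
t: 10.85
eef_pos: [409.3, 396.6, 37.5]
tcp_rot: [3.142, 0.0, -2.673]
ft_force: [0.1, -0.6, 0.9]
opening: 0.162
grip_force: 30.0
```

Call:
step_arm(
  increments=[
    {"slide":[0,0,-0.05],"roll":0},
    {"slide":[0,0,-0.09],"roll":0.14},
    {"slide":[0,0,-0.09],"roll":0.28},
    {"slide":[0,0,-0.09],"roll":0.42},
    {"slide":[0,0,-0.09],"roll":0.556},
  ],
)

```text
t: 11.48
eef_pos: [409.2, 396.5, 127.4]
tcp_rot: [-3.141, -0.0, 3.049]
ft_force: [-1.0, -1.1, -1.2]
opening: 0.164
grip_force: 30.0
```

Call:
step_arm(
  increments=[
    {"slide":[0,0,0],"roll":0},
    {"slide":[0,0,0],"roll":0},
  ],
)

```text
t: 11.72
eef_pos: [409.3, 396.5, 127.3]
tcp_rot: [-3.141, -0.0, 3.057]
ft_force: [0.4, -0.5, -1.3]
opening: 0.165
grip_force: 30.0
```

```bash
python3 -c "
from h import *
show(); print(to(449,-10,115))"
```

```text
11.72 [409.3 396.5 127.3] [-3.141 -0.     3.057] [ 0.4 -0.5 -1.3] 0.165 30.0 [ 0.65  0.52  1.79  0.    0.84 -0.83]
[-0.074  -0.4017  0.0124]
```

Call:
step_arm(
  increments=[
    {"slide":[-0.012,-0.06,0],"roll":0},
    {"slide":[-0.024,-0.12,0],"roll":0},
    {"slide":[-0.035,-0.18,0],"roll":0},
    {"slide":[-0.046,-0.24,0],"roll":0},
    {"slide":[-0.055,-0.3,0],"roll":0},
  ],
)

```text
t: 12.35
eef_pos: [438.0, 91.1, 127.6]
tcp_rot: [3.141, 0.001, 3.057]
ft_force: [1.2, -1.1, -2.0]
opening: 0.165
grip_force: 30.0
```

Call:
step_arm(
  increments=[
    {"slide":[-0.01,-0.05,0],"roll":0},
    {"slide":[-0.019,-0.09,0.005],"roll":0},
    {"slide":[-0.019,-0.1017,0.012],"roll":0},
    {"slide":[-0.019,-0.1017,0.012],"roll":0},
    {"slide":[-0.019,-0.1017,0.012],"roll":0},
  ],
)

```text
t: 12.98
eef_pos: [447.7, -9.1, 115.5]
tcp_rot: [3.141, -0.0, 3.055]
ft_force: [1.2, -0.1, -0.7]
opening: 0.167
grip_force: 30.0
```

```bash
python3 sh.py w6.png
```

```text
12.97 [447.7  -9.1 115.5] [ 3.141 -0.     3.055] [ 1.2 -0.1 -0.7] 0.167 30.0 [-0.17  0.39  2.09  0.    0.66 -1.65]
red/bar:
[ 253  218   47   66 2151] ((437.3199768066406, -9.34239673614502), (24.037633895874023, 35.157920837402344), 81.79440307617188) 137.9
shafts:
[381 186  47  49 247] [449.2  97.4  34. ] [39.8 35.8  8. ] [439.7  87.3  35.8]
[441 207  13  37 120] [464.4 133.9  37.2] [31.6  9.6  1.5] [461.8 134.3  37.6]
[400 215  13  17  54] [459.8  98.6  37.3] [14.4 10.   1.5] [460.3 100.2  37.7]
[390 228  19  25 110] [474.5  93.   36.9] [22.6 15.5  2.2] [476.1  94.   37.6]
```

Call:
step_arm(
  increments=[
    {"slide":[0,0,0.01],"roll":0},
    {"slide":[0,0,0.02],"roll":0},
    {"slide":[0,0,0.03],"roll":0},
    {"slide":[0,0,0.045],"roll":0},
    {"slide":[0,0,0.045],"roll":0},
  ],
)

```text
t: 13.65
eef_pos: [447.3, -9.9, 69.3]
tcp_rot: [3.141, -0.002, 3.054]
ft_force: [-0.8, 0.2, -1.6]
opening: 0.167
grip_force: 30.0
```

Call:
step_arm(
  increments=[
    {"slide":[0,0,0],"roll":0},
    {"slide":[0,0,0],"roll":0},
  ],
)

```text
t: 13.9
eef_pos: [448.1, -10.1, 70.8]
tcp_rot: [3.142, 0.001, 3.054]
ft_force: [0.0, -0.3, -2.1]
opening: 0.173
grip_force: 30.0
```

```bash
python3 sh.py w7.png
```

```text
13.9 [448.1 -10.1  70.8] [3.142e+00 1.000e-03 3.054e+00] [ 0.  -0.3 -2.1] 0.173 30.0 [-0.17  0.48  2.13  0.    0.54 -1.65]
red/bar:
[ 253  218   47   66 2150] ((437.8949279785156, -10.251726150512695), (24.065895080566406, 35.364288330078125), 85.59910583496094) 93.2
shafts:
[402 196  54  68 442] [452.5  97.7  34. ] [46.5 36.5  8. ] [443.5  85.9  35.8]
```

Call:
step_arm(
  increments=[
    {"slide":[0,0,0.008],"roll":0},
    {"slide":[0,0,0.013],"roll":0},
    {"slide":[0,0,0.016],"roll":0},
    {"slide":[0,0,0.019],"roll":0},
    {"slide":[0,0,0.021],"roll":0},
  ],
)

```text
t: 14.58
eef_pos: [447.8, -10.1, 49.2]
tcp_rot: [3.142, -0.0, 3.054]
ft_force: [0.6, -0.6, -1.3]
opening: 0.164
grip_force: 30.0
```

Call:
step_arm(
  increments=[
    {"slide":[0,0,0.003],"roll":0},
    {"slide":[0,0,0.006],"roll":0},
    {"slide":[0,0,0.0078],"roll":0},
    {"slide":[0,0,0.0078],"roll":0},
  ],
)

```text
t: 15.08
eef_pos: [447.8, -10.0, 41.6]
tcp_rot: [3.142, -0.0, 3.054]
ft_force: [0.3, -1.1, -2.4]
opening: 0.164
grip_force: 30.0
```

Call:
step_arm(
  increments=[
    {"slide":[0,0,0],"roll":0},
    {"slide":[0,0,0],"roll":0},
    {"slide":[0,0,0],"roll":0},
  ],
  fingers=0.5,
)

```text
t: 15.45
eef_pos: [447.9, -10.0, 41.7]
tcp_rot: [3.142, 0.0, 3.054]
ft_force: [-0.2, -1.3, 0.1]
opening: 0.426
grip_force: 0.0
```

Call:
step_arm(
  increments=[
    {"slide":[0,0,-0.05],"roll":0},
    {"slide":[0,0,-0.11],"roll":0},
    {"slide":[0,0,-0.17],"roll":0},
    {"slide":[0,0,-0.2],"roll":0},
    {"slide":[0,0,-0.2],"roll":0},
  ],
)

```text
t: 16.08
eef_pos: [448.4, -10.1, 243.6]
tcp_rot: [-3.141, 0.004, 3.054]
ft_force: [-0.5, -0.2, 0.3]
opening: 0.499
grip_force: 0.0
```

```bash
python3 kn.py w8.png;python3 -c "
from h import *
show(); print(to(603,-40.7,240))"
```

```text
16.07 [448.4 -10.1 243.6] [-3.141  0.004  3.054] [-0.5 -0.2  0.3] 0.499 0.0 [-0.17  0.2   1.93  0.    1.   -1.65]
643 [279. 193.] [446.6  -9.8  63.9] rect [448. -10.] [15.6 56.1] 85.0 ang 3.056 -0.086 red 67 -0.088
701 [380. 194.] [457.2 107.7  63.6] rect [459.3 108.9] [16.8 56.5] 83.5 ang 3.054 -0.088 red 63 -0.053
107 [498. 279.] [583.7 261.3  57.2] rect [583.5 261.5] [ 6.2 23.5] 43.6 ang 2.285 -0.857 red 0 
137 [ 81. 315.] [ 584.3 -277.8   63.9] rect [ 583.6 -284.9] [43.7  7.6] 68.5 ang 1.221 -1.921 red 0 
278 [484. 323.] [644.6 244.8  61. ] rect [651.9 247.3] [55.7 11.9] 17.5 ang -2.836 0.306 red 0 
221 [319. 331.] [636.4  27.2  60.9] rect [641.   25.9] [13.  47.8] 19.5 ang 1.855 -1.287 red 0 
16.12 [447.8 -10.  242. ] [-3.142e+00  2.000e-03  3.054e+00] [-0.6  0.2 -0.7] 0.498 0.0 [-0.17  0.2   1.93  0.    1.   -1.65]
[-0.1573 -0.017   0.0023]
```

Both knobs home (tops at 63.9/63.6). Now the nearer jar.

Call:
step_arm(
  increments=[
    {"slide":[-0.05,-0.01,0],"roll":0},
    {"slide":[-0.1,-0.017,0],"roll":0},
    {"slide":[-0.157,-0.017,0],"roll":0},
    {"slide":[-0.157,-0.017,0],"roll":0},
    {"slide":[-0.157,-0.017,0.05],"roll":0},
  ],
  fingers=1,
)

```text
t: 16.75
eef_pos: [603.4, -40.8, 191.6]
tcp_rot: [-3.141, 0.003, 3.054]
ft_force: [0.4, 1.0, -1.4]
opening: 0.961
grip_force: 0.0
```

Call:
step_arm(
  increments=[
    {"slide":[0,0,0.015],"roll":0},
    {"slide":[0,0,0.015],"roll":0},
  ],
)

```text
t: 17.0
eef_pos: [602.0, -40.6, 175.8]
tcp_rot: [3.141, -0.003, 3.054]
ft_force: [0.9, 0.9, -0.1]
opening: 0.997
grip_force: 0.0
```

```bash
cat > jar.py <<'E'
from h import *
import sys
s=state();show(s);c=cam('wrist');save(c,sys.argv[1]);z0=float(sys.argv[2])
W=cloud(c);e=s['eef_pos'];Z=W[...,2]
m=(abs(Z-z0)<7)&(np.hypot(W[...,0]-e[0],W[...,1]-e[1])<150)
k,l,st,ce=cv2.connectedComponentsWithStats(m.astype(np.uint8))
for i in range(1,k):
    if st[i,4]<150: continue
    p=W[l==i][:,:2]
    # lid circle r 30: least squares on hull
    h=cv2.convexHull(p.astype(np.float32))[:,0]
    from scipy.optimize import least_squares
    r=least_squares(lambda q:np.hypot(*(h-q[:2]).T)-q[2],[*p.mean(0),30],loss='soft_l1')
    print(st[i],'fit',r.x.round(1),'med',np.median(p,0).round(1),'tool shift to med fit',to(r.x[0],r.x[1],86))
E
python3 jar.py w9.png 142
```

```text
17.0 [602.  -40.6 175.8] [ 3.141e+00 -3.000e-03  3.054e+00] [ 0.9  0.9 -0.1] 0.997 0.0 [-0.18  0.5   1.66  0.    0.99 -1.66]
[ 236  198   82   79 4936] fit [602.9 -41.7  28.7] med [601.1 -41.5] tool shift to med fit [-0.0003 -0.0009  0.0911]
[345 312  50  28 937] fit [675.7  23.4  16.1] med [677.9  23. ] tool shift to med fit [-0.0671  0.0703  0.0911]
```

View pics/w9.png

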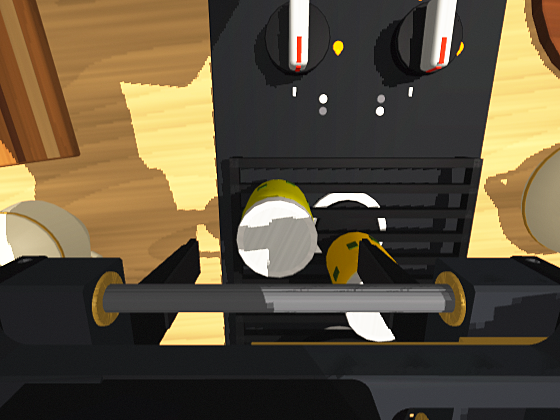

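The lid is centred at (278,238) between the fingers; the second jar clears the right finger. Down, grip, lift.

Call:
step_arm(
  increments=[
    {"slide":[0,-0.001,0.03],"roll":0},
    {"slide":[0,-0.001,0.06],"roll":0},
    {"slide":[0,-0.001,0.09],"roll":0},
    {"slide":[0,-0.001,0.09],"roll":0},
  ],
)

```text
t: 17.55
eef_pos: [602.4, -41.7, 86.5]
tcp_rot: [3.141, -0.001, 3.054]
ft_force: [0.2, 0.1, 0.5]
opening: 1.003
grip_force: 0.0
```

Call:
step_arm(
  increments=[
    {"slide":[0,0,0],"roll":0},
    {"slide":[0,0,0],"roll":0},
    {"slide":[0,0,0],"roll":0},
    {"slide":[0,0,0],"roll":0},
    {"slide":[0,0,0],"roll":0},
  ],
  fingers=0,
)

```text
t: 18.18
eef_pos: [602.8, -41.7, 87.0]
tcp_rot: [3.142, 0.001, 3.054]
ft_force: [-1.2, 0.1, 3.8]
opening: 0.628
grip_force: 30.0
```

Call:
step_arm(
  increments=[
    {"slide":[0,0,-0.04],"roll":0},
    {"slide":[0,0,-0.09],"roll":0},
    {"slide":[0,0,-0.13],"roll":0},
    {"slide":[0,0,-0.13],"roll":0},
  ],
)

```text
t: 18.68
eef_pos: [603.4, -41.8, 219.1]
tcp_rot: [-3.141, 0.005, 3.054]
ft_force: [-0.8, -0.4, -4.4]
opening: 0.63
grip_force: 30.0
```

```bash
python3 -c "
from h import *
show(); print(to(482,-347,210),to(380,-348,210))"
```

```text
18.68 [603.4 -41.8 219.1] [-3.141  0.005  3.054] [-0.8 -0.4 -4.4] 0.63 30.0 [-0.18  0.46  1.61  0.    1.07 -1.66]
[ 0.0943 -0.3146  0.0088] [ 0.1958 -0.3246  0.0083]
```

Call:
step_arm(
  increments=[
    {"slide":[0.017,-0.055,0],"roll":0},
    {"slide":[0.034,-0.11,0],"roll":0},
    {"slide":[0.051,-0.165,0],"roll":0},
    {"slide":[0.068,-0.22,0],"roll":0},
    {"slide":[0.085,-0.28,0],"roll":0},
  ],
)

```text
t: 19.3
eef_pos: [492.0, -314.2, 214.6]
tcp_rot: [3.14, -0.002, 3.054]
ft_force: [1.4, 0.3, -3.3]
opening: 0.63
grip_force: 30.0
```

Call:
step_arm(
  increments=[
    {"slide":[0.009,-0.035,0],"roll":0},
    {"slide":[0.009,-0.035,0.04],"roll":0},
    {"slide":[0.009,-0.035,0.09],"roll":0},
    {"slide":[0.009,-0.035,0.12],"roll":0},
    {"slide":[0.009,-0.035,0.12],"roll":0},
  ],
)

```text
t: 19.92
eef_pos: [479.9, -346.0, 93.2]
tcp_rot: [3.137, -0.005, 3.054]
ft_force: [-0.1, -0.1, -3.5]
opening: 0.627
grip_force: 30.0
```

Call:
step_arm(
  increments=[
    {"slide":[0,0,0.01],"roll":0},
    {"slide":[0,0,0.02],"roll":0},
    {"slide":[0,0,0.02],"roll":0},
  ],
)

```text
t: 20.3
eef_pos: [481.2, -347.1, 76.3]
tcp_rot: [3.141, -0.0, 3.054]
ft_force: [0.2, -0.4, -2.3]
opening: 0.627
grip_force: 30.0
```

```bash
python3 -c "
from h import *
show(); print(to(482,-347,61))
c=cam('wrist');save(c,'w10.png')"
```

```text
20.3 [ 481.2 -347.1   76.3] [ 3.141 -0.     3.054] [ 0.2 -0.4 -2.3] 0.627 30.0 [-0.74  0.61  1.77  0.    0.76 -2.22]
[-0.0007  0.0002  0.0153]
```

View pics/w10.png

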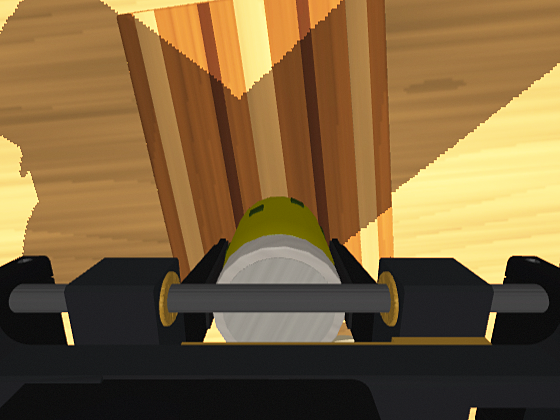

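The jar hangs level over the far part of the striped board. Lower, release, lift.

Call:
step_arm(
  increments=[
    {"slide":[0,0,0.008],"roll":0},
    {"slide":[0,0,0.013],"roll":0},
    {"slide":[0,0,0.0155],"roll":0},
    {"slide":[0,0,0.0155],"roll":0},
  ],
)

```text
t: 20.85
eef_pos: [481.4, -347.3, 61.1]
tcp_rot: [3.142, 0.0, 3.054]
ft_force: [-0.1, 0.4, -3.0]
opening: 0.631
grip_force: 30.0
```

Call:
step_arm(
  increments=[
    {"slide":[0,0,0],"roll":0},
    {"slide":[0,0,0],"roll":0},
    {"slide":[0,0,0],"roll":0},
    {"slide":[0,0,0],"roll":0},
  ],
  fingers=1,
)

```text
t: 21.35
eef_pos: [481.4, -347.3, 61.2]
tcp_rot: [-3.142, 0.0, 3.054]
ft_force: [-0.0, 0.3, 0.8]
opening: 0.974
grip_force: 0.0
```

Call:
step_arm(
  increments=[
    {"slide":[0,0,-0.05],"roll":0},
    {"slide":[0,0,-0.1],"roll":0},
    {"slide":[0,0,-0.15],"roll":0},
    {"slide":[-0.02,0.04,-0.15],"roll":0},
    {"slide":[-0.05,0.1,-0.15],"roll":0},
  ],
)

```text
t: 21.98
eef_pos: [537.8, -255.9, 211.9]
tcp_rot: [-3.141, 0.001, 3.051]
ft_force: [1.5, 0.0, -0.1]
opening: 0.999
grip_force: 0.0
```

```bash
python3 -c "
from h import *
show(); print(to(664,34.8,210))"
```

```text
21.98 [ 537.8 -255.9  211.9] [-3.141e+00  1.000e-03  3.051e+00] [ 1.5  0.  -0.1] 0.999 0.0 [-0.56  0.45  1.64 -0.    1.05 -2.04]
[-0.0994  0.3009  0.0019]
```

Call:
step_arm(
  increments=[
    {"slide":[-0.02,0.06,0],"roll":0},
    {"slide":[-0.04,0.12,0],"roll":0},
    {"slide":[-0.06,0.18,0],"roll":0},
    {"slide":[-0.08,0.24,0],"roll":0},
    {"slide":[-0.098,0.297,0],"roll":0},
  ],
)

```text
t: 22.6
eef_pos: [661.7, 33.1, 211.2]
tcp_rot: [3.142, 0.0, 3.054]
ft_force: [0.4, -0.4, 0.6]
opening: 0.999
grip_force: 0.0
```

Call:
step_arm(
  increments=[
    {"slide":[0,0,0.01],"roll":0},
    {"slide":[0,0,0.035],"roll":0},
    {"slide":[0,0,0.035],"roll":0},
    {"slide":[0,0,0.035],"roll":0},
  ],
)

```text
t: 23.1
eef_pos: [661.3, 30.2, 176.9]
tcp_rot: [3.142, 0.001, 3.053]
ft_force: [1.2, 0.1, 0.8]
opening: 1.0
grip_force: 0.0
```

```bash
python3 jar.py w11.png 142
```

```text
23.1 [661.3  30.2 176.9] [3.142e+00 1.000e-03 3.053e+00] [1.2 0.1 0.8] 1.0 0.0 [-0.05  0.58  1.5   0.    1.06 -1.54]
[ 244  199   80   79 4879] fit [664.1  33.6  28.7] med [662.2  33.8] tool shift to med fit [-0.0023  0.0035  0.0911]
```

Call:
step_arm(
  increments=[
    {"slide":[-0.0025,0.0035,0.02],"roll":0},
    {"slide":[-0.0025,0.0035,0.05],"roll":0},
    {"slide":[-0.0025,0.0035,0.09],"roll":0},
    {"slide":[-0.0025,0.0035,0.09],"roll":0},
  ],
)

```text
t: 23.65
eef_pos: [662.4, 34.4, 83.0]
tcp_rot: [-3.141, -0.006, 3.054]
ft_force: [-0.4, 0.7, -0.5]
opening: 0.998
grip_force: 0.0
```

Call:
step_arm(
  increments=[
    {"slide":[0,0,0],"roll":0},
    {"slide":[0,0,0],"roll":0},
    {"slide":[0,0,0],"roll":0},
    {"slide":[0,0,0],"roll":0},
    {"slide":[0,0,0],"roll":0},
  ],
  fingers=0,
)

```text
t: 24.28
eef_pos: [664.2, 34.3, 86.8]
tcp_rot: [3.142, 0.001, 3.054]
ft_force: [-1.3, -0.7, 5.2]
opening: 0.628
grip_force: 30.0
```

Call:
step_arm(
  increments=[
    {"slide":[0,0,-0.04],"roll":0},
    {"slide":[0,0,-0.09],"roll":0},
    {"slide":[0,0,-0.13],"roll":0},
    {"slide":[0,0,-0.13],"roll":0},
    {"slide":[0,0,-0.13],"roll":0},
  ],
)

```text
t: 24.9
eef_pos: [663.1, 34.4, 214.2]
tcp_rot: [3.142, -0.003, 3.054]
ft_force: [-1.4, -0.1, -4.7]
opening: 0.63
grip_force: 30.0
```

```bash
python3 -c "
from h import *
show(); print(to(384,-347,216))"
```

```text
24.9 [663.1  34.4 214.2] [ 3.142e+00 -3.000e-03  3.054e+00] [-1.4 -0.1 -4.7] 0.63 30.0 [-0.05  0.55  1.45  0.    1.14 -1.53]
[ 0.2446 -0.4044 -0.0012]
```

Call:
step_arm(
  increments=[
    {"slide":[0.03,-0.05,0],"roll":0},
    {"slide":[0.06,-0.1,0],"roll":0},
    {"slide":[0.09,-0.15,0],"roll":0},
    {"slide":[0.12,-0.2,0],"roll":0},
    {"slide":[0.15,-0.25,0],"roll":0},
  ],
)

```text
t: 25.52
eef_pos: [490.7, -202.5, 214.1]
tcp_rot: [3.14, -0.003, 3.054]
ft_force: [1.2, 0.1, -3.7]
opening: 0.631
grip_force: 30.0
```

Call:
step_arm(
  increments=[
    {"slide":[0.03,-0.05,0],"roll":0},
    {"slide":[0.06,-0.1,0],"roll":0},
    {"slide":[0.09,-0.15,0],"roll":0},
    {"slide":[0.095,-0.154,0],"roll":0},
    {"slide":[0.095,-0.154,0.04],"roll":0},
  ],
)

```text
t: 26.15
eef_pos: [384.4, -347.5, 176.0]
tcp_rot: [-3.14, 0.002, 3.052]
ft_force: [-0.1, 0.5, -3.7]
opening: 0.625
grip_force: 30.0
```

Call:
step_arm(
  increments=[
    {"slide":[0,0,0.04],"roll":0},
    {"slide":[0,0,0.08],"roll":0},
    {"slide":[0,0,0.1],"roll":0},
    {"slide":[0,0,0.1],"roll":0},
    {"slide":[0,0,0.1],"roll":0},
  ],
)

```text
t: 26.78
eef_pos: [384.7, -346.3, 76.3]
tcp_rot: [3.141, -0.0, 3.054]
ft_force: [0.1, 0.2, -4.2]
opening: 0.63
grip_force: 30.0
```

```bash
python3 -c "
from h import *
show(); print(to(384,-347,61))"
```

```text
26.77 [ 384.7 -346.3   76.3] [ 3.141 -0.     3.054] [ 0.1  0.2 -4.2] 0.63 30.0 [-0.86  0.54  1.96  0.    0.65 -2.34]
[ 0.0007 -0.0008  0.0153]
```

Call:
step_arm(
  increments=[
    {"slide":[0,0,0.008],"roll":0},
    {"slide":[0,0,0.013],"roll":0},
    {"slide":[0,0,0.0155],"roll":0},
    {"slide":[0,0,0.0155],"roll":0},
  ],
)

```text
t: 27.28
eef_pos: [384.4, -346.6, 60.8]
tcp_rot: [3.142, 0.0, 3.054]
ft_force: [-1.2, 0.8, -0.8]
opening: 0.628
grip_force: 30.0
```

Call:
step_arm(
  increments=[
    {"slide":[0,0,0],"roll":0},
    {"slide":[0,0,0],"roll":0},
    {"slide":[0,0,0],"roll":0},
    {"slide":[0,0,0],"roll":0},
  ],
  fingers=1,
)

```text
t: 27.78
eef_pos: [384.5, -346.6, 60.6]
tcp_rot: [-3.142, 0.0, 3.054]
ft_force: [-0.4, 0.3, 0.6]
opening: 0.974
grip_force: 0.0
```

Call:
step_arm(
  increments=[
    {"slide":[0,0,-0.05],"roll":0},
    {"slide":[0,0,-0.1],"roll":0},
    {"slide":[0,0,-0.15],"roll":0},
    {"slide":[0,0,-0.2],"roll":0},
    {"slide":[0,0.06,-0.24],"roll":0.1},
  ],
)

```text
t: 28.4
eef_pos: [389.2, -296.1, 297.2]
tcp_rot: [-3.14, 0.002, 2.949]
ft_force: [1.8, 0.6, 0.2]
opening: 1.003
grip_force: 0.0
```

```bash
cat > chk.py <<'E'
from h import *
import sys
show()
for n in ('top','scene'):
    c=cam(n);save(c,n+sys.argv[1]+'.png');W=cloud(c);X,Y,Z=W[...,0],W[...,1],W[...,2]
    def blobs(x0,x1,y0,y1,z0,z1,name,mn=20):
        m=(X>x0)&(X<x1)&(Y>y0)&(Y<y1)&(Z>z0)&(Z<z1)
        k,l,st,ce=cv2.connectedComponentsWithStats(m.astype(np.uint8))
        for i in range(1,k):
            if st[i,4]<mn: continue
            p=W[l==i];r=cv2.minAreaRect(p[:,:2].astype(np.float32));q=p[:,:2]-p[:,:2].mean(0);w,v=np.linalg.eigh(q.T@q);a=np.arctan2(v[1,1],v[0,1])
            print(n,name,st[i,4],'z',np.median(p[:,2]).round(1),'rect',np.round(r[0],1),np.round(r[1],1),'ang',round(a,3),round(a+np.pi,3))
    blobs(340,540,-420,-270,109,123,'jar')
    blobs(390,520,-60,160,55,72,'knob')
    blobs(500,780,-60,420,152,175,'handle')
E
python3 chk.py 2
```

```text
28.4 [ 389.2 -296.1  297.2] [-3.140e+00  2.000e-03  2.949e+00] [1.8 0.6 0.2] 1.003 0.0 [-0.79  0.21  1.76 -0.    1.16 -2.16]
top jar 256 z 115.0 rect [ 484.2 -344.4] [49.5 57.3] ang 2.243 5.384
top knob 88 z 62.0 rect [458.5 109.3] [15.8 53.5] ang 3.046 6.188
top knob 88 z 62.8 rect [447.3  -9.3] [15.4 53.8] ang 3.045 6.186
top handle 201 z 160.7 rect [627.9 298.2] [115.7  15.8] ang -2.541 0.6
scene jar 199 z 117.1 rect [ 385.6 -343.6] [57. 55.] ang 1.199 4.341
scene jar 222 z 117.3 rect [ 483.5 -344. ] [56.2 55.9] ang 0.955 4.096
scene knob 113 z 64.2 rect [448.7  -6.8] [18.3 57.9] ang 3.037 6.179
scene knob 115 z 64.0 rect [461.2 111.7] [16.2 55.3] ang 3.06 6.202
scene handle 367 z 162.5 rect [631.7 300.9] [115.7  16.4] ang -2.548 0.594
```

View pics/scene2.png

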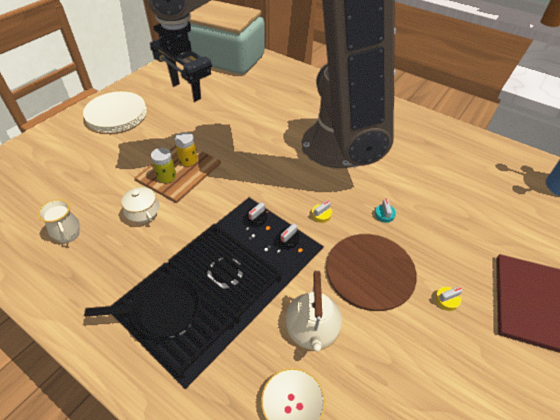

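Both jars stand on the striped board (163,165 and 187,150), both knobs sit on the shafts, and the kettle is unmoved with its spout toward +x+y. Now the kettle.

Call:
step_arm(
  increments=[
    {"slide":[0,0,0],"roll":-0.18},
    {"slide":[0,0,0],"roll":-0.36},
    {"slide":[0,0,0],"roll":-0.54},
    {"slide":[0,0,0],"roll":-0.72},
    {"slide":[0,0,0],"roll":-0.785},
  ],
)

```text
t: 29.12
eef_pos: [421.1, -248.2, 288.5]
tcp_rot: [-3.106, -0.068, -2.619]
ft_force: [0.3, 0.5, -0.3]
opening: 1.001
grip_force: 0.0
```

```bash
python3 -c "
from h import *
show(); print(to(629.8,299.5,230))
c=cam('top');W=cloud(c);m=(W[...,0]>680)&(abs(W[...,1])<150)&(W[...,2]>55)&(W[...,0]<950)
p=W[m];print(p.min(0),p.max(0));q=p[p[:,1]<100][:,:2];
i=np.argmin(np.hypot(*(q-[730,88]).T));print(q[i], p[p[:,0]<740].round()[:5])"
```

```text
29.12 [ 421.1 -248.2  288.5] [-3.106 -0.068 -2.619] [ 0.3  0.5 -0.3] 1.001 0.0 [-0.63  0.22  1.78 -0.08  1.14 -2.69]
[-0.4572  0.3711  0.0146]
[ 738.06619938 -136.003611     55.0561177 ] [945.49294831  87.16302014  88.35764168]
[762.1212924   65.78396718] [[739.  19.  78.]
 [740.  16.  75.]
 [738.   4.  82.]]
```

The last joint came to its limit there, so I turn back a little while moving toward the kettle.

Call:
step_arm(
  increments=[
    {"slide":[-0.03,0.05,0],"roll":0.18},
    {"slide":[-0.06,0.09,0],"roll":0.3},
    {"slide":[-0.09,0.13,0],"roll":0.3},
    {"slide":[-0.12,0.17,0],"roll":0.3},
    {"slide":[-0.15,0.22,0],"roll":0.3},
  ],
)

```text
t: 29.8
eef_pos: [441.1, 16.5, 271.1]
tcp_rot: [-3.088, -0.053, -2.925]
ft_force: [0.8, 0.2, -0.3]
opening: 1.003
grip_force: 0.0
```

Call:
step_arm(
  increments=[
    {"slide":[0,0,0],"roll":0},
    {"slide":[0,0,0],"roll":0},
  ],
)

```text
t: 30.05
eef_pos: [441.0, 15.2, 271.2]
tcp_rot: [-3.088, -0.053, -2.923]
ft_force: [0.8, 0.2, 0.2]
opening: 1.002
grip_force: 0.0
```

```bash
python3 -c "
from h import *
show(); print(to(629.8,299.5,230))"
```

```text
30.05 [441.   15.2 271.2] [-3.088 -0.053 -2.923] [0.8 0.2 0.2] 1.002 0.0 [-0.07  0.18  1.88 -0.07  1.12 -1.83]
[-0.2478  0.2378  0.0154]
```

The limit left a small tilt (0.075 rad) in the commanded pose. I can undo it by over-reaching radially in the direction opposite to the tilt (azimuth 58°), where the arm has to tip the tool outward.

```bash
cat > tl.py <<'E'
from h import *
import sys
s=state();show(s);Rm=R.from_euler('xyz',s['tcp_rot']).as_matrix();t=Rm[:2,2]
print('tilt',t.round(4),'az of -tilt',np.arctan2(-t[1],-t[0]).round(3))
for a in sys.argv[1:]:
    p=np.array([float(v) for v in a.split(',')]);print(a,(Rm.T@(p-s['eef_pos'])/1000).round(4))
E
python3 tl.py 395,632,300 490,784,300 2>&1
```

```text
30.05 [441.   15.2 271.2] [-3.088 -0.053 -2.923] [0.8 0.2 0.2] 1.002 0.0 [-0.07  0.18  1.88 -0.07  1.12 -1.83]
tilt [-0.0401 -0.0639] az of -tilt 1.01
395,632,300 [-0.0872  0.6094 -0.0662]
490,784,300 [-0.2128  0.7367 -0.0797]
```

Call:
step_arm(
  increments=[
    {"slide":[-0.01,0.06,-0.0065],"roll":0},
    {"slide":[-0.02,0.12,-0.013],"roll":0},
    {"slide":[-0.03,0.18,-0.02],"roll":0},
    {"slide":[-0.04,0.24,-0.026],"roll":0},
    {"slide":[-0.05,0.3,-0.033],"roll":0},
  ],
)

```text
t: 30.68
eef_pos: [426.1, 321.3, 285.7]
tcp_rot: [-3.088, -0.053, -2.926]
ft_force: [1.0, 0.0, 0.5]
opening: 1.002
grip_force: 0.0
```

Call:
step_arm(
  increments=[
    {"slide":[-0.01,0.06,-0.0065],"roll":0},
    {"slide":[-0.02,0.12,-0.013],"roll":0},
    {"slide":[-0.03,0.18,-0.02],"roll":0},
    {"slide":[-0.04,0.24,-0.026],"roll":0},
    {"slide":[-0.04,0.3,-0.033],"roll":0},
  ],
)

```text
t: 31.3
eef_pos: [402.1, 624.2, 299.7]
tcp_rot: [-3.088, -0.053, -2.926]
ft_force: [1.6, -0.5, 0.1]
opening: 1.003
grip_force: 0.0
```

Call:
step_arm(
  increments=[
    {"slide":[-0.03,0.03,-0.003],"roll":0},
    {"slide":[-0.06,0.06,-0.007],"roll":0},
    {"slide":[-0.08,0.09,-0.01],"roll":0},
    {"slide":[-0.1,0.11,-0.01],"roll":0},
    {"slide":[-0.1,0.11,-0.01],"roll":0},
  ],
)

```text
t: 31.92
eef_pos: [476.7, 752.7, 294.4]
tcp_rot: [-3.086, -0.056, -2.926]
ft_force: [0.5, 0.7, -1.2]
opening: 1.0
grip_force: 0.0
```

```bash
python3 tl.py 490,784,300 530,850,300
```

```text
31.93 [476.7 752.7 294.4] [-3.086 -0.056 -2.926] [ 0.5  0.7 -1.2] 1.0 0.0 [ 0.93  1.03  0.28 -0.01  1.91 -0.86]
tilt [-0.0422 -0.0665] az of -tilt 1.005
490,784,300 [-0.0193  0.0273 -0.0083]
530,850,300 [-0.0725  0.0829 -0.0143]
```

Call:
step_arm(
  increments=[
    {"slide":[-0.01,0.011,-0.001],"roll":0},
    {"slide":[-0.02,0.022,-0.002],"roll":0},
    {"slide":[-0.03,0.033,-0.003],"roll":0},
    {"slide":[-0.03,0.033,-0.003],"roll":0},
    {"slide":[-0.03,0.033,-0.003],"roll":0},
  ],
)

```text
t: 32.55
eef_pos: [484.7, 774.2, 291.5]
tcp_rot: [-3.099, -0.042, -2.923]
ft_force: [0.3, -0.2, 0.4]
opening: 1.002
grip_force: 0.0
```

```bash
python3 tl.py 530,850,300
```

```text
32.55 [484.7 774.2 291.5] [-3.099 -0.042 -2.923] [ 0.3 -0.2  0.4] 1.002 0.0 [ 0.94  1.13  0.05 -0.    2.02 -0.85]
tilt [-0.0321 -0.0512] az of -tilt 1.011
530,850,300 [-0.0602  0.0637 -0.0138]
```

Call:
step_arm(
  increments=[
    {"slide":[-0.02,0.021,-0.003],"roll":0},
    {"slide":[-0.04,0.042,-0.006],"roll":0},
    {"slide":[-0.04,0.042,-0.006],"roll":0},
    {"slide":[-0.04,0.042,-0.006],"roll":0},
  ],
)

```text
t: 33.05
eef_pos: [491.1, 787.0, 275.7]
tcp_rot: [-3.12, -0.021, -2.922]
ft_force: [-0.1, -0.0, 0.3]
opening: 1.002
grip_force: 0.0
```

```bash
python3 tl.py 530,850,300
```

```text
33.05 [491.1 787.  275.7] [-3.12  -0.021 -2.922] [-0.1 -0.   0.3] 1.002 0.0 [ 0.94  1.15  0.05 -0.    1.98 -0.85]
tilt [-0.0161 -0.0254] az of -tilt 1.007
530,850,300 [-0.0512  0.0524 -0.0265]
```

Call:
step_arm(
  increments=[
    {"slide":[-0.02,0.021,-0.003],"roll":0},
    {"slide":[-0.039,0.04,-0.006],"roll":0},
    {"slide":[-0.039,0.04,-0.006],"roll":0},
    {"slide":[-0.039,0.04,-0.006],"roll":0},
  ],
)

```text
t: 33.55
eef_pos: [497.6, 797.8, 264.4]
tcp_rot: [3.141, 0.001, -2.921]
ft_force: [0.4, -0.5, 0.5]
opening: 1.005
grip_force: 0.0
```

```bash
python3 tl.py 530,850,300
```

```text
33.55 [497.6 797.8 264.4] [ 3.141e+00  1.000e-03 -2.921e+00] [ 0.4 -0.5  0.5] 1.005 0.0 [ 0.94  1.16  0.05  0.    1.93 -0.85]
tilt [0.0004 0.001 ] az of -tilt -2.002
530,850,300 [-0.0431  0.0439 -0.0356]
```

Tilt is gone. Back to the kettle.

```bash
python3 tl.py 629.8,299.5,230
```

```text
33.55 [497.6 797.8 264.4] [ 3.141e+00  1.000e-03 -2.921e+00] [ 0.4 -0.5  0.5] 1.005 0.0 [ 0.94  1.16  0.05  0.    1.93 -0.85]
tilt [0.0004 0.001 ] az of -tilt -2.002
629.8,299.5,230 [-0.0202 -0.5152  0.034 ]
```

Call:
step_arm(
  increments=[
    {"slide":[0.02,-0.05,0],"roll":0},
    {"slide":[0.02,-0.11,0],"roll":0},
    {"slide":[0.01,-0.17,0],"roll":-0.1},
    {"slide":[0,-0.23,0],"roll":-0.25},
    {"slide":[0,-0.29,0],"roll":-0.377},
  ],
)

```text
t: 34.17
eef_pos: [550.7, 551.8, 265.1]
tcp_rot: [3.141, 0.002, -2.54]
ft_force: [1.7, -0.3, 0.4]
opening: 1.007
grip_force: 0.0
```

Call:
step_arm(
  increments=[
    {"slide":[0,0,0],"roll":0},
    {"slide":[0,0,0],"roll":0},
    {"slide":[0,0,0],"roll":0},
  ],
)

```text
t: 34.55
eef_pos: [549.9, 555.2, 264.1]
tcp_rot: [3.141, 0.001, -2.544]
ft_force: [0.6, -0.2, -0.2]
opening: 0.998
grip_force: 0.0
```

```bash
python3 tl.py 629.8,299.5,220
```

```text
34.55 [549.9 555.2 264.1] [ 3.141e+00  1.000e-03 -2.544e+00] [ 0.6 -0.2 -0.2] 0.998 0.0 [ 0.71  0.7   1.03  0.    1.41 -1.46]
tilt [0.0004 0.0012] az of -tilt -1.906
629.8,299.5,220 [ 0.078  -0.2563  0.0438]
```

Call:
step_arm(
  increments=[
    {"slide":[0.017,-0.055,0],"roll":0},
    {"slide":[0.034,-0.11,0],"roll":0},
    {"slide":[0.051,-0.165,0],"roll":0},
    {"slide":[0.068,-0.22,0],"roll":0},
    {"slide":[0.078,-0.256,0.03],"roll":0},
  ],
)

```text
t: 35.17
eef_pos: [631.4, 297.7, 235.7]
tcp_rot: [-3.141, 0.005, -2.545]
ft_force: [0.5, 0.1, 0.3]
opening: 1.001
grip_force: 0.0
```

Call:
step_arm(
  increments=[
    {"slide":[0,0,0.014],"roll":0},
    {"slide":[0,0,0.014],"roll":0},
    {"slide":[0,0,0.014],"roll":0},
  ],
  fingers=0.6,
)

```text
t: 35.55
eef_pos: [629.8, 300.2, 220.7]
tcp_rot: [3.141, 0.002, -2.543]
ft_force: [-1.2, -0.1, -0.4]
opening: 0.74
grip_force: 0.0
```

Run:
```python
from h import *
s=state();show(s);c=cam('wrist');save(c,'w12.png');W=cloud(c);Z=W[...,2];e=s['eef_pos']
C=c['color'].astype(int)
m=(Z>150)&(Z<170)&(np.hypot(W[...,0]-e[0],W[...,1]-e[1])<90)
k,l,st,ce=cv2.connectedComponentsWithStats(m.astype(np.uint8))
for i in range(1,k):
    if st[i,4]<200: continue
    p=W[l==i];r=cv2.minAreaRect(p[:,:2].astype(np.float32));q=p[:,:2]-p[:,:2].mean(0);w,v=np.linalg.eigh(q.T@q);a=np.arctan2(v[1,1],v[0,1])
    print(st[i],np.round(r[0],1),np.round(r[1],1),a,np.median(p[:,2]))
    R_=R.from_euler('xyz',s['tcp_rot']).as_matrix();t=(W[l==i]-e)@R_;print('tool x',t[:,0].min(),t[:,0].max(),'tool y',t[:,1].min(),t[:,1].max())
```

```text
35.55 [629.8 300.2 220.7] [ 3.141e+00  2.000e-03 -2.543e+00] [-1.2 -0.1 -0.4] 0.74 0.0 [ 0.35  0.59  1.35  0.    1.19 -1.82]
[ 267  146   21  138 2681] [625.6 296.1] [111.5  15.9] -2.546333848778576 161.9520956912302
tool x -49.806964136708366 61.6600790615854 tool y -9.161492821610631 6.954865329190764
```

View pics/w12.png

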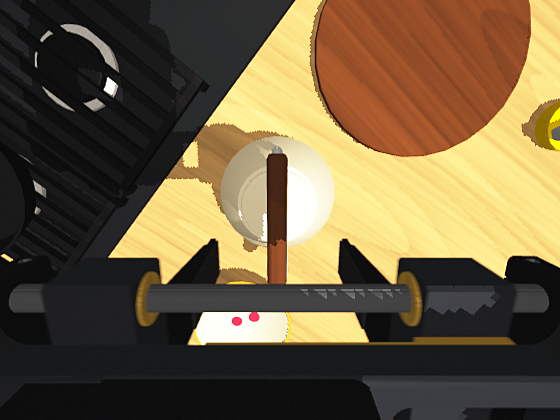

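The handle runs down the middle of the picture at column 277, centred between the fingers. Down and grip.

Call:
step_arm(
  increments=[
    {"slide":[0.002,-0.001,0.03],"roll":0},
    {"slide":[0.002,-0.001,0.06],"roll":0},
    {"slide":[0.002,-0.001,0.0865],"roll":0},
    {"slide":[0.002,-0.001,0.0865],"roll":0},
  ],
)

```text
t: 36.1
eef_pos: [628.2, 297.2, 132.4]
tcp_rot: [3.14, -0.001, -2.544]
ft_force: [-0.1, 0.2, 1.1]
opening: 0.599
grip_force: 0.0
```

Call:
step_arm(
  increments=[
    {"slide":[0,0,0],"roll":0},
    {"slide":[0,0,0],"roll":0},
    {"slide":[0,0,0],"roll":0},
    {"slide":[0,0,0],"roll":0},
    {"slide":[0,0,0],"roll":0},
  ],
  fingers=0,
)

```text
t: 36.72
eef_pos: [628.8, 296.7, 133.6]
tcp_rot: [3.141, 0.001, -2.545]
ft_force: [-3.0, 3.3, 5.6]
opening: 0.166
grip_force: 30.0
```

Call:
step_arm(
  increments=[
    {"slide":[0,0,-0.02],"roll":0},
    {"slide":[0,0,-0.05],"roll":0},
    {"slide":[0,0,-0.08],"roll":0},
    {"slide":[0,0,-0.12],"roll":0},
    {"slide":[0,0,-0.12],"roll":0},
  ],
)

```text
t: 37.35
eef_pos: [629.6, 296.6, 255.4]
tcp_rot: [-3.141, 0.005, -2.545]
ft_force: [-0.8, -0.6, -8.2]
opening: 0.166
grip_force: 30.0
```

```bash
python3 tl.py 643,32,254; python3 -c "
from h import *
c=cam('scene');save(c,'s3.png')"
```

```text
37.35 [629.6 296.6 255.4] [-3.141  0.005 -2.545] [-0.8 -0.6 -8.2] 0.166 30.0 [ 0.35  0.56  1.32  0.    1.26 -1.82]
tilt [0.0043 0.0023] az of -tilt -2.641
643,32,254 [ 0.1377 -0.2264  0.0009]
```

View pics/s3.png

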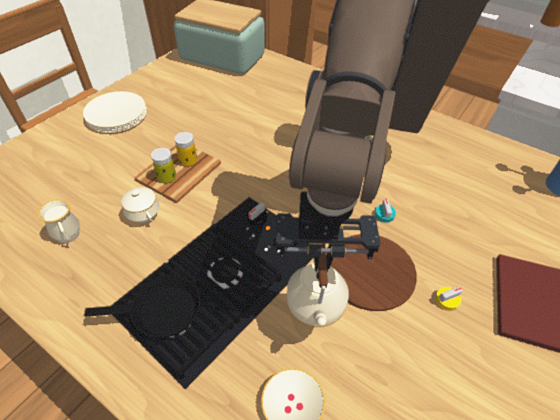

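Kettle hangs upright at (320,290) in the grip. Carry it over the front burner.

Call:
step_arm(
  increments=[
    {"slide":[0.027,-0.045,0],"roll":0},
    {"slide":[0.055,-0.09,0],"roll":0},
    {"slide":[0.082,-0.135,0],"roll":0},
    {"slide":[0.11,-0.18,0],"roll":0},
    {"slide":[0.137,-0.226,0],"roll":0},
  ],
)

```text
t: 38.02
eef_pos: [641.6, 30.9, 250.3]
tcp_rot: [3.138, -0.002, -2.544]
ft_force: [0.1, 0.1, -7.2]
opening: 0.171
grip_force: 30.0
```

Call:
step_arm(
  increments=[
    {"slide":[0,0,0.02],"roll":0},
    {"slide":[0,0,0.045],"roll":0},
    {"slide":[0,0,0.065],"roll":0},
    {"slide":[0,0,0.065],"roll":0},
    {"slide":[0,0,0.065],"roll":0},
  ],
)

```text
t: 38.65
eef_pos: [642.6, 32.6, 187.8]
tcp_rot: [3.14, 0.0, -2.544]
ft_force: [0.6, 0.5, -6.5]
opening: 0.166
grip_force: 30.0
```

```bash
python3 tl.py 643,32,176
```

```text
38.65 [642.6  32.6 187.8] [ 3.14   0.    -2.544] [ 0.6  0.5 -6.5] 0.166 30.0 [-0.05  0.54  1.54  0.    1.06 -2.22]
tilt [-0.0004  0.0011] az of -tilt -1.183
643,32,176 [-0.     -0.0007  0.0118]
```

Call:
step_arm(
  increments=[
    {"slide":[0,0,0.005],"roll":0},
    {"slide":[0,0,0.009],"roll":0},
    {"slide":[0,0,0.0122],"roll":0},
    {"slide":[0,0,0.0122],"roll":0},
  ],
)

```text
t: 39.15
eef_pos: [642.7, 32.4, 178.0]
tcp_rot: [-3.141, 0.002, -2.544]
ft_force: [-6.2, -0.4, 7.5]
opening: 0.169
grip_force: 30.0
```

Call:
step_arm(
  increments=[
    {"slide":[0,0,0],"roll":0},
    {"slide":[0,0,0],"roll":0},
    {"slide":[0,0,0],"roll":0},
    {"slide":[0,0,0],"roll":0},
  ],
  fingers=0.5,
)

```text
t: 39.65
eef_pos: [642.7, 32.6, 176.0]
tcp_rot: [3.141, 0.001, -2.544]
ft_force: [-0.2, 0.3, 0.1]
opening: 0.485
grip_force: 0.0
```

Call:
step_arm(
  increments=[
    {"slide":[0,0,-0.03],"roll":0},
    {"slide":[0,0,-0.07],"roll":0},
    {"slide":[0,0,-0.11],"roll":0},
    {"slide":[0,0,-0.12],"roll":0.1},
    {"slide":[0,0,-0.12],"roll":0.2},
  ],
)

```text
t: 40.28
eef_pos: [642.9, 32.5, 297.3]
tcp_rot: [-3.141, 0.003, -2.748]
ft_force: [0.2, 0.1, -0.3]
opening: 0.498
grip_force: 0.0
```

```bash
python3 tl.py 448,-10,230
```

```text
40.27 [642.9  32.5 297.3] [-3.141e+00  3.000e-03 -2.748e+00] [ 0.2  0.1 -0.3] 0.498 0.0 [-0.05  0.45  1.4   0.    1.29 -2.02]
tilt [0.0025 0.0009] az of -tilt -2.792
448,-10,230 [0.1965 0.0356 0.0668]
```

Call:
step_arm(
  increments=[
    {"slide":[0.04,0.007,0],"roll":0.18},
    {"slide":[0.08,0.014,0],"roll":0.36},
    {"slide":[0.12,0.021,0],"roll":0.54},
    {"slide":[0.16,0.028,0],"roll":0.72},
    {"slide":[0.1965,0.0356,0],"roll":0.9},
  ],
)

```text
t: 40.9
eef_pos: [446.3, -10.9, 296.0]
tcp_rot: [3.14, 0.0, 2.633]
ft_force: [0.8, 0.1, 0.6]
opening: 0.499
grip_force: 0.0
```

Call:
step_arm(
  increments=[
    {"slide":[0,0,0],"roll":0.18},
    {"slide":[0,0,0],"roll":0.36},
    {"slide":[0,0,0],"roll":0.54},
    {"slide":[0,0,0],"roll":0.72},
    {"slide":[0,0,0],"roll":0.9},
  ],
)

```text
t: 41.52
eef_pos: [447.7, -10.7, 296.0]
tcp_rot: [3.141, -0.001, 1.733]
ft_force: [-0.1, -0.1, -0.8]
opening: 0.499
grip_force: 0.0
```

Call:
step_arm(
  increments=[
    {"slide":[0,0,0],"roll":0.18},
    {"slide":[0,0,0],"roll":0.36},
    {"slide":[0,0,0],"roll":0.54},
    {"slide":[0,0,0],"roll":0.72},
    {"slide":[0,0,0],"roll":0.9},
  ],
)

```text
t: 42.15
eef_pos: [447.7, -10.7, 296.0]
tcp_rot: [-3.141, -0.001, 0.833]
ft_force: [1.7, -0.4, -0.7]
opening: 0.501
grip_force: 0.0
```

Call:
step_arm(
  increments=[
    {"slide":[0,0,0.02],"roll":0.18},
    {"slide":[0,0,0.04],"roll":0.36},
    {"slide":[0,0,0.06],"roll":0.54},
    {"slide":[0,0,0.06],"roll":0.72},
    {"slide":[0,0,0.06],"roll":0.923},
  ],
)

```text
t: 42.78
eef_pos: [447.7, -10.6, 235.8]
tcp_rot: [-3.14, -0.0, -0.075]
ft_force: [0.7, -0.3, 0.1]
opening: 0.498
grip_force: 0.0
```

Call:
step_arm(
  increments=[
    {"slide":[0,0,0],"roll":0},
    {"slide":[0,0,0],"roll":0},
  ],
)

```text
t: 43.02
eef_pos: [447.7, -10.6, 236.0]
tcp_rot: [-3.141, -0.001, -0.065]
ft_force: [-0.7, 0.4, 0.2]
opening: 0.5
grip_force: 0.0
```

```bash
python3 chk.py 4; python3 kn.py w13.png; python3 tl.py 448.3,-10,100
```

```text
43.02 [447.7 -10.6 236. ] [-3.141e+00 -1.000e-03 -6.500e-02] [-0.7  0.4  0.2] 0.5 0.0 [-0.17  0.21  1.94  0.    0.99  1.46]
top jar 282 z 114.9 rect [ 480.8 -345.6] [54.7 58. ] ang 1.954 5.095
top jar 275 z 115.2 rect [ 383.2 -344.1] [55.4 54.3] ang 1.349 4.49
top knob 89 z 62.4 rect [458.3 109.2] [16.  53.6] ang 3.058 6.2
scene jar 203 z 116.7 rect [ 385.7 -344.2] [58.4 56.9] ang 1.027 4.168
scene jar 227 z 117.0 rect [ 482.5 -344. ] [57.3 56.1] ang 1.082 4.224
scene knob 110 z 63.9 rect [449.6  -7. ] [18.3 58. ] ang 3.028 6.17
scene knob 116 z 64.3 rect [461.6 112.3] [16.4 55.3] ang 3.064 6.206
43.12 [447.7 -10.6 236. ] [-3.141 -0.    -0.066] [0.2 0.8 0.2] 0.502 0.0 [-0.17  0.21  1.94  0.    0.99  1.46]
859 [520.  31.] [ 599.6 -260.8   60.4] rect [ 597.4 -274.5] [80.2 22.2] 50.0 ang -2.397 0.744 red 0 
293 [251.  67.] [581.3   6.1  59. ] rect [590.6  14.7] [ 27.8 106.8] 18.3 ang 1.928 -1.213 red 0 
355 [555. 149.] [ 480.1 -319.2   59.8] rect [ 479.  -322.3] [46.3 11.9] 7.9 ang -3.026 0.116 red 0 
738 [175. 191.] [462.  106.9  63.7] rect [461.1 108.9] [16.  55.7] 85.2 ang 3.058 -0.084 red 68 -0.063
649 [278. 194.] [450.9 -10.4  64. ] rect [449.6 -10.3] [15.8 56.5] 84.3 ang 3.051 -0.09 red 71 -0.075
449 [545. 225.] [ 394.  -320.5   60.9] rect [ 388.  -325.9] [20.7 55.5] 81.5 ang 2.94 -0.201 red 0 
43.17 [447.7 -10.6 236. ] [-3.141 -0.    -0.067] [ 0.4 -0.7  0.3] 0.499 0.0 [-0.17  0.21  1.94  0.    0.99  1.46]
tilt [0.0006 0.001 ] az of -tilt -2.061
448.3,-10,100 [ 0.0005 -0.0005  0.136 ]
```

View pics/scene4.png

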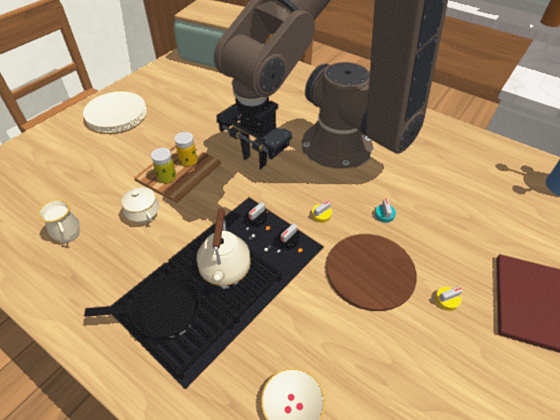

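The kettle stands on the front grate, both jars on the board, both knobs on. Go down onto the front knob.

Call:
step_arm(
  increments=[
    {"slide":[0.001,0,0.05],"roll":0.02},
    {"slide":[0.001,0,0.1],"roll":0.02},
    {"slide":[0.001,0,0.15],"roll":0.02},
    {"slide":[0.001,0,0.18],"roll":0.02},
    {"slide":[0.001,0,0.194],"roll":0.02},
  ],
)

```text
t: 43.8
eef_pos: [448.2, -10.4, 40.3]
tcp_rot: [-3.14, 0.002, -0.087]
ft_force: [0.1, 0.2, 0.1]
opening: 0.497
grip_force: 0.0
```

Run:
```python
from h import *
c=cam('scene');W=cloud(c);X,Y,Z=W[...,0],W[...,1],W[...,2]
m=(X>540)&(X<760)&(Y>-60)&(Y<130)&(Z>196)&(Z<212)
print(m.sum(),cv2.minAreaRect(W[m][:,:2].astype(np.float32)),np.median(W[m][:,2]));show()
```

```text
287 ((642.0504760742188, 34.1763801574707), (112.69923400878906, 16.514442443847656), 34.400634765625) 204.48400071222375
43.85 [448.  -10.4  39.6] [-3.14e+00  3.00e-03 -8.70e-02] [-1.5  0.  -1.5] 0.501 0.0 [-0.17  0.54  2.15  0.    0.46  1.48]
```

Call:
step_arm(
  increments=[
    {"slide":[0,0,0],"roll":0},
    {"slide":[0,0,0],"roll":0},
    {"slide":[0,0,0],"roll":0},
    {"slide":[0,0,0],"roll":0},
    {"slide":[0,0,0],"roll":0},
  ],
  fingers=0,
)

```text
t: 44.48
eef_pos: [449.0, -10.6, 42.3]
tcp_rot: [-3.141, -0.001, -0.089]
ft_force: [-0.4, 0.5, 3.4]
opening: 0.162
grip_force: 30.0
```

Kettle is at (642,34), top 204 mm. Good. Now press in.

Call:
step_arm(
  increments=[
    {"slide":[0,0,0.003],"roll":0},
    {"slide":[0,0,0.006],"roll":0},
    {"slide":[0,0,0.0075],"roll":0},
    {"slide":[0,0,0.0075],"roll":0},
    {"slide":[0,0,0.0075],"roll":0},
  ],
)

```text
t: 45.1
eef_pos: [449.0, -10.6, 34.6]
tcp_rot: [-3.141, -0.001, -0.089]
ft_force: [0.8, 0.2, 8.2]
opening: 0.16
grip_force: 30.0
```

Call:
step_arm(
  increments=[
    {"slide":[0,0,0.001],"roll":0},
    {"slide":[0,0,0.001],"roll":0},
  ],
)

```text
t: 45.35
eef_pos: [449.1, -10.6, 34.2]
tcp_rot: [-3.141, -0.002, -0.089]
ft_force: [-1.5, -0.2, 20.8]
opening: 0.173
grip_force: 30.0
```

Bottomed out. Turn anticlockwise (negative roll).

Call:
step_arm(
  increments=[
    {"slide":[0,0,-0.0003],"roll":-0.15},
    {"slide":[0,0,-0.0003],"roll":-0.3},
    {"slide":[0,0,-0.0003],"roll":-0.45},
    {"slide":[0,0,-0.0003],"roll":-0.6},
    {"slide":[0,0,-0.0003],"roll":-0.75},
  ],
)

```text
t: 45.98
eef_pos: [448.9, -10.4, 34.2]
tcp_rot: [-3.142, -0.002, 0.666]
ft_force: [-2.1, 1.5, 16.3]
opening: 0.165
grip_force: 30.0
```

Call:
step_arm(
  increments=[
    {"slide":[0,0,0],"roll":-0.15},
    {"slide":[0,0,0],"roll":-0.3},
    {"slide":[0,0,0],"roll":-0.45},
    {"slide":[0,0,0],"roll":-0.6},
    {"slide":[0,0,0],"roll":-0.75},
  ],
)

```text
t: 46.6
eef_pos: [448.7, -10.5, 34.2]
tcp_rot: [3.141, -0.001, 1.416]
ft_force: [-2.6, 0.1, 17.3]
opening: 0.168
grip_force: 30.0
```

Call:
step_arm(
  increments=[
    {"slide":[0,0,0],"roll":-0.1},
    {"slide":[0,0,0],"roll":-0.12},
    {"slide":[0,0,0],"roll":-0.12},
  ],
)

```text
t: 46.98
eef_pos: [448.7, -10.5, 34.2]
tcp_rot: [3.141, -0.001, 1.531]
ft_force: [-3.3, -0.0, 18.4]
opening: 0.165
grip_force: 30.0
```

Call:
step_arm(
  increments=[
    {"slide":[0,0,-0.003],"roll":0},
    {"slide":[0,0,-0.006],"roll":0},
    {"slide":[0,0,-0.0075],"roll":0},
    {"slide":[0,0,-0.0075],"roll":0},
  ],
)

```text
t: 47.48
eef_pos: [448.6, -10.5, 41.2]
tcp_rot: [3.141, -0.001, 1.531]
ft_force: [-1.0, -0.5, 3.6]
opening: 0.164
grip_force: 30.0
```

Call:
step_arm(
  increments=[
    {"slide":[0,0,0],"roll":0},
    {"slide":[0,0,0],"roll":0},
    {"slide":[0,0,0],"roll":0},
    {"slide":[0,0,0],"roll":0},
  ],
  fingers=0.5,
)

```text
t: 47.98
eef_pos: [448.8, -10.5, 41.2]
tcp_rot: [3.141, -0.001, 1.531]
ft_force: [0.2, 0.2, -0.5]
opening: 0.485
grip_force: 0.0
```

Call:
step_arm(
  increments=[
    {"slide":[0,0,-0.03],"roll":0},
    {"slide":[0,0,-0.08],"roll":0},
    {"slide":[0,0,-0.13],"roll":0},
    {"slide":[0,0,-0.19],"roll":0},
    {"slide":[0,0,-0.19],"roll":0},
  ],
)

```text
t: 48.6
eef_pos: [450.0, -10.9, 235.0]
tcp_rot: [3.134, -0.0, 1.531]
ft_force: [0.3, -0.1, -0.3]
opening: 0.498
grip_force: 0.0
```

Call:
step_arm(
  increments=[
    {"slide":[0,0,0],"roll":0},
    {"slide":[0,0,0],"roll":0},
    {"slide":[0,0,0],"roll":0},
  ],
)

```text
t: 48.98
eef_pos: [448.4, -10.7, 230.3]
tcp_rot: [-3.14, -0.001, 1.531]
ft_force: [0.0, 0.4, -0.4]
opening: 0.504
grip_force: 0.0
```

```bash
python3 chk.py 5; python3 kn.py w14.png
```

```text
48.98 [448.4 -10.7 230.3] [-3.140e+00 -1.000e-03  1.531e+00] [ 0.   0.4 -0.4] 0.504 0.0 [-0.17  0.22  1.95  0.    0.97 -0.13]
top jar 274 z 115.2 rect [ 481.2 -345.8] [55.3 57. ] ang 1.75 4.892
top jar 276 z 115.4 rect [ 383.2 -344.9] [55.7 54.3] ang 1.127 4.269
top knob 89 z 62.0 rect [458.5 109.6] [15.8 53.9] ang 3.044 6.186
scene jar 198 z 117.1 rect [ 385.9 -343.9] [54.4 55.7] ang 1.298 4.44
scene jar 225 z 117.0 rect [ 482.  -344.6] [54.8 55.7] ang 1.216 4.357
scene knob 109 z 64.1 rect [448.5 -10.1] [58.5 17.8] ang 1.508 4.65
scene knob 116 z 64.5 rect [460.9 112. ] [16.5 57.9] ang 3.074 6.216
49.08 [448.6 -10.7 230.6] [-3.141e+00 -1.000e-03  1.531e+00] [0.3 0.2 0.1] 0.5 0.0 [-0.17  0.22  1.95  0.    0.97 -0.13]
918 [285.  83.] [459.6 109.1  63.9] rect [459.9 109.9] [16.4 56.5] 85.0 ang 3.055 -0.087 red 74 -0.12
544 [403. 144.] [581.   44.9  60.1] rect [596.1  40.3] [123.7  43.7] 79.2 ang 1.388 -1.754 red 0 
114 [553. 147.] [749.4  33.3  59.9] rect [750.1  34.9] [26.4  7.4] 68.2 ang 1.181 -1.961 red 0 
672 [279. 196.] [448.3  -8.3  64.2] rect [448.4  -9.1] [55.5 15.1] 87.4 ang 1.53 -1.611 red 61 1.511
```

View pics/w14.png

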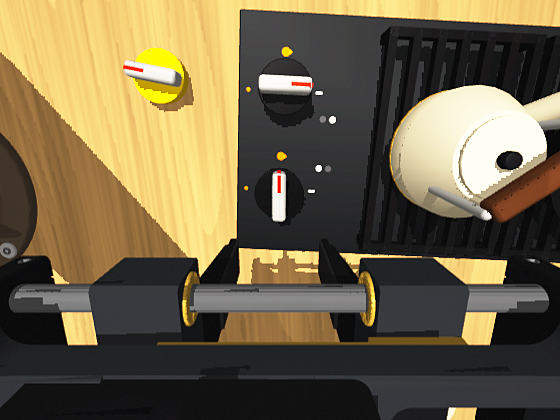

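The front knob's pointer (279,185) aims at its large flame mark (281,156), the rear one points to the off tick, and both tops sit at 64 mm (sprung out). Kettle and jars are in place, so I hand in.

```bash
python3 -c "
from cell import env
print(env.job_done())"
```

```text
the job is handed in; nothing more can be done
None
```

I handed the job in at about 49 s; no verdict came back. The last camera check showed both jars on the striped board, both knobs home and sprung out, the kettle on the front burner, the front knob at full flame, and the rear burner off.

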